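Stack a lap-weld practice pack in the pin jig

ROBOT

A 6-joint arm with a two-finger parallel gripper is mounted at the origin on the work surface. World frame = base frame: x ahead of the robot, y to its left, z up, the work surface at z = 0. Lengths are in m, angles in rad, forces in N, time in s.
With the tool pointing down it reaches from about 0.3 to 0.875 m from the base axis. Payload 6.4 kg.
Tool frame: the origin (TCP) lies midway between the tips of the shut fingers; the grasp point (between the pads) lies ctrl.grip_depth behind it (ctrl.grip_depth is the distance from the TCP to the grasp point, in m); x points along the fingers, y is the direction in which the jaws open and shut, and the axes are right-handed (so a half turn about x gives the same grasp; the last joint's range is limited). The gripper opens to 85 mm and grips with 20 to 120 N. Pads are 22 mm wide; open, the fingers measure 114 mm over their backs; the gripper's body (76 mm by 85 mm) begins 54 mm behind the grasp point. The pads swing forward as they close: fully open they stand 13 mm farther back than shut.
Start: joints at [-1.331, 0.181, 1.607, -0, 1.354, -0.206], TCP at [0.248, -0.519, 0.231] pointing down, gripper open.
Joint ranges: [-2.99, 2.99], [-0.89, 2.07], [0.3, 2.58], [-1.14, 4.28], [0, 2.63], [-3.12, 3.12]. Speed limits (rad/s): [2.57, 2.57, 3.01, 3.14, 3.14, 3.14].

INTERFACE

Orientations are given as a unit quaternion [w, x, y, z].
In Python, from bench import ctrl gives the robot as it stands.
- The arm moves only by the tool carry_out, never from a script. Its argument "motion" is one flat list of numbers, 7 for each row, row after row: the turn, a rotation vector about the tool's x, y, z in degrees, then the shift along the tool's x, y, z in m, then the gripper's target within -1 to 1 (shut at 1, half-way at 0, fully open at -1). A call has 1 to 10 rows; each row shifts and turns the pose as measured when the row begins, along the tool's axes as they then stand; what a row does not reach is not made up. A row lasts 1/10 s, in which the tool goes at most 50 mm and 8.59 degrees, less where a joint would pass 70% of its speed; a pose out of reach is approached as far as the arm can. A call with a gripper value outside its range is refused whole. The fingers move at their own pace and stop on an object; the grip force is fixed at half the most. Time passes only in rows, so rows that do not move let the fingers close. It gives the time, the measured TCP pose, the force and the opening at its end, in the units of the state.
- ctrl.get_obs(): the state, without advancing time (a new reading comes with each control period).
- ctrl.camera(name): name is "scene" or "top" or "wrist"; returns the picture (420x560x3 uint8, blue, green, red); there is no depth.
- ctrl.camera_params(name): a dict with "mtx" (3x3 intrinsics, pixels), "pose" (4x4, takes a point from camera to world coordinates); the wrist camera has in their place "hand_eye" (4x4, takes a point from camera to tool coordinates, whose origin is the TCP and whose axes are the tool frame's). Camera axes: x right, y down, z forward; pixel columns grow to the right and rows downward; lengths in m; the calibration is good to about 2 mm. A picture is of the moment at which its call begins: read the wrist's pose just before it. camera_params takes no time and is no camera call.
- ctrl.hand_in(): hands the job in, once; it reports no verdict.
Trained networks look in the newest picture that a camera, given by its name, has taken for a name from the list of things; names that differ only in an ending like _2 or _b are one class to them, and where a whole thing is asked for, a point or a joint stands for the part that bears it (a point fixed in the world has none). Each returns a list of dicts, best first, with "conf" (0 to 1); they miss things now and then, are a little off and sometimes report something else, mostly with a low value. They report only what shows in the picture. A call takes as long as a camera call.
- ctrl.boxes_of(camera, thing): "point" ([x, y, z] in m, in the coordinates of the camera as it stood for that picture, good to about 4 mm: the middle of the surface that is visible of it).
- ctrl.trace(camera, thing): "pixels" (420x560 bool, what is visible of it).
- ctrl.landmark_of(camera, thing): "point" ([x, y, z] in m, in the coordinates of the camera as it stood for that picture, good to about 4 mm: a listed point, or the origin of a listed thing).
The state is a dict: "time_s": time; "q": joint angles; "dq": joint speeds; "joint_efforts": joint torques, N m; "eef_pos": TCP position; "eef_rot": TCP orientation; "wrist_force": force on the tool from outside, world axes, zero at the start; "torque": the same for the moment, N m; "opening": opening from 0.0 (shut) to 1.0 (fully open).
Only numpy, scipy, OpenCV 4.12 (cv2) and the standard library are available. Lean on these libraries where they do the work, as an engineer would, in place of code of your own. Each camera call takes 0.05 s, during which the arm holds its last target. There are 200 camera calls.

TASK

Make up a lap-weld practice pack between the pins of the jig: first lay the thick aluminium backing bar on the jig's base plate, then stack every steel strip that is in the rack on the bar, sliding each one out over the rack's edge until it can be pinched by its sides, and last put the hold-down weight on top of the strips, handle up. Every piece must lie flat and square between the pins and be let go; leave the brush, the angle offcut and the tin where they are.

Things in the scene. Friction and masses are not known exactly. Their poses are not given: they have to be found in the camera images.
- rack: fixed low stand, green and steel, 170 (its x) x 226 (its y) mm. Its deck is 60 mm above the table; on it ribs 10 wide and 5 mm high (as high as a strip is thick) part four lanes, each 44 mm wide, running along x and open at both ends, centred at y = -81, -27, +27 and +81 mm. The front edge, x = -85 mm, faces the robot; under the deck's front edge there is free space. Origin on the table below the deck's centre, z up
- strip1: flat steel strip, 150 long (its x) x 40 wide (its y) x 5 thick mm, 0.23 kg; origin at the centre of its underside. At the start it lies in a lane of the rack, its x along the rack's x, its sides covered by the lane's ribs, and may be absent
- strip2: flat steel strip, 150 long (its x) x 40 wide (its y) x 5 thick mm, 0.23 kg; origin at the centre of its underside. At the start it lies in a lane of the rack, its x along the rack's x, its sides covered by the lane's ribs, and may be absent
- strip3: flat steel strip, 150 long (its x) x 40 wide (its y) x 5 thick mm, 0.23 kg; origin at the centre of its underside. At the start it lies in a lane of the rack, its x along the rack's x, its sides covered by the lane's ribs, and may be absent
- strip4: flat steel strip, 150 long (its x) x 40 wide (its y) x 5 thick mm, 0.23 kg; origin at the centre of its underside. At the start it lies in a lane of the rack, its x along the rack's x, its sides covered by the lane's ribs, and may be absent
- jig: fixed grey base plate, 200 (its x) x 120 x 12 mm high, with six steel pins of 14 mm diameter standing 60 mm above it (the top 10 mm taper): two on each long side at x = +-60, y = +-29 mm, and one at each end at x = +-84, y = 0. Between them is room for a 154 x 44 mm piece lying along x. Origin at the centre of the plate's underside, z up
- pocket (a point): centre of the place between the pins, on the upper face of the jig's base plate (12 mm above the table); axes as the jig
- bar: backing bar of bare aluminium, 150 (its x) x 40 x 20 mm thick, about 0.33 kg, loose on the table; origin at the centre of its underside
- weight: hold-down weight: grey-painted steel slab 150 (its x) x 40 x 14 mm with an upright bare steel handle on its middle, 70 long (along x) x 20 wide mm, its top 56 mm above the underside; about 0.7 kg, loose on the table; origin at the centre of its underside
- brush: hand brush lying beyond the work: leave alone
- angle: short offcut of angle steel, 90 x 50 x 50 mm, lying beyond the work: leave alone
- can: low round blue tin, 70 mm across, 60 mm high, standing, beyond the work: leave alone

How it is judged:
By the outcome, as a careful person would: the job done as asked, in the order asked, and still so for the second after the job is handed in, with the robot touching nothing.
Of strip1, strip2, strip3, strip4 only 2 to 4 are there at a start; the rules pass over those that are not, and their reading is None.
At some moment in a run one of bar, weight may be knocked a few centimetres aside while the robot is not near it.
It also fails if it takes over 210 s, if anything falls off the work surface, if the arm or the gripper's body presses on something with over 40 N, if the wrist force passes 120 N, or if a joint passes its speed limit or range.

## Working session

There is one attempt and no reset: what is moved stays moved. The work goes in short steps, Python scripts to look and compute and a tool call to move; the robot and the scene stay as the last step left them, time stands still between calls to the robot, and variables do not carry over. Pictures are saved under pics/ and viewed, about 12 in all and at most 16, crops included, and the job is handed in when it is done.

Besides the shell and the picture viewer there is one more tool, called in YAML: its name, and indented under it one key for each argument. carry_out: Moves the arm, as the interface text tells. Its arguments: {"type":"object","properties":{"motion":{"type":"array"}},"required":["motion"]}

```bash
ls; mkdir -p pics
python3 - <<'E'
from bench import ctrl
import cv2,numpy as np
print(ctrl.get_obs(), ctrl.grip_depth)
ims=[]
for n in("scene","top"):
    im=ctrl.camera(n); ims.append(im); cv2.imwrite(f"pics/{n}0.png",im)
    p=ctrl.camera_params(n); print(n,p["mtx"].tolist(),np.round(p["pose"],4).tolist())
print(ctrl.camera_params("wrist"))
p=ctrl.camera_params("top")["pose"]
for t in["rack","jig","pocket","bar","weight","strip1","brush","angle","can"]:
    r=ctrl.landmark_of("top",t)
    print(t,[(np.round((p@np.r_[d["point"],1])[:3],3).tolist(),round(d["conf"],2)) for d in r])
E
```

```text
pics
{'time_s': 0.0, 'q': array([-1.33132356e+00,  1.81571001e-01,  1.60801312e+00,  6.24801003e-06,
        1.35379962e+00, -2.06318698e-01]), 'dq': array([-0.00165642,  0.00115564,  0.00206272,  0.00070136, -0.00073286,
        0.00107192]), 'joint_efforts': array([-1.44478276e-03, -4.44880128e+01, -3.51340091e+01, -4.22759704e-04,
        9.08954273e-03, -5.20678284e-06]), 'eef_pos': array([ 0.24779686, -0.51824839,  0.23036484]), 'eef_rot': array([-0.15567551, -0.68960545, -0.1569419 ,  0.68962214]), 'wrist_force': array([ 0.26508877, -0.59170178, -0.18063169]), 'torque': array([-0.03764388, -0.00526847, -0.03210762]), 'opening': 1.0029826895097298} 0.0187
scene [[416.15325072096766, 0.0, 287.8743128261937], [0.0, 416.15325072096766, 204.75400669616104], [0.0, 0.0, 1.0]] [[0.2294, 0.7767, -0.5866, 1.1025], [0.9733, -0.1783, 0.1445, -0.1707], [0.0077, -0.6041, -0.7969, 0.762], [0.0, 0.0, 0.0, 1.0]]
top [[529.1963666619654, 0.0, 282.31161358573115], [0.0, 529.1963666619654, 209.1118544051892], [0.0, 0.0, 1.0]] [[-0.0106, -0.9849, 0.1727, 0.37], [-0.9999, 0.0125, 0.0102, -0.0436], [
[... 273 characters left out ...]
,  9.58275667e-01,
        -1.42696526e-01],
       [ 9.99999994e-01, -1.05059486e-04,  6.35574724e-06,
         1.23484680e-04],
       [ 9.88591865e-05,  9.58275661e-01,  2.85845670e-01,
        -7.27555123e-02],
       [ 0.00000000e+00,  0.00000000e+00,  0.00000000e+00,
         1.00000000e+00]])}
rack [([0.541, 0.228, -0.0], 0.87)]
jig [([0.588, -0.13, 0.002], 0.7)]
pocket [([0.59, -0.128, 0.017], 0.66), ([0.552, 0.207, 0.06], 0.34)]
bar [([0.595, -0.356, -0.001], 0.64)]
weight [([0.406, -0.368, -0.001], 0.87)]
strip1 [([0.55, 0.205, 0.06], 0.66), ([0.557, 0.147, 0.063], 0.64)]
brush [([0.763, -0.03, 0.001], 0.86)]
angle [([0.719, -0.24, 0.001], 0.56)]
can [([0.748, 0.111, 0.003], 0.84)]
```

```bash
cat > h.py <<'E'
import cv2,numpy as np
from bench import ctrl
from scipy.spatial.transform import Rotation as R
def tool():
    o=ctrl.get_obs(); w,x,y,z=o["eef_rot"]; T=np.eye(4); T[:3,:3]=R.from_quat([x,y,z,w]).as_matrix(); T[:3,3]=o["eef_pos"]; return T
def campose(n):
    p=ctrl.camera_params(n)
    return p["mtx"],(tool()@p["hand_eye"] if n=="wrist" else p["pose"])
def topl(px,n,z,P=None):
    m,P=P or campose(n)
    d=np.c_[np.asarray(px,float),np.ones(len(px))]@np.linalg.inv(m).T@P[:3,:3].T
    return P[:3,3]+d*((z-P[2,3])/d[:,2])[:,None]
def rect(mask,n,z,P=None):
    c=max(cv2.findContours(mask.astype(np.uint8),0,1)[0],key=cv2.contourArea)[:,0]
    w=topl(c,n,z,P)[:,:2]
    (cx,cy),(a,b),t=cv2.minAreaRect((w*1000).astype(np.float32))
    if a<b: a,b,t=b,a,t+90
    return np.round([cx,cy,a,b,(t+90)%180-90],1)
def proj(pts,n,P=None):
    m,P=P or campose(n); c=(np.c_[pts,np.ones(len(pts))]@np.linalg.inv(P).T)[:,:3]@m.T
    return c[:,:2]/c[:,2:]
E
python3 - <<'E'
from h import *
ctrl.camera("top")
for t,z in[("bar",.02),("strip1",.065),("jig",.012),("rack",.06),("weight",.014)]:
    for d in ctrl.trace("top",t): print(t,round(d["conf"],2),d["pixels"].sum(),rect(d["pixels"],"top",z))
E
```

```text
bar 0.72 1155 [ 590.5 -356.7  153.5   44.2  -82.4]
strip1 0.93 1224 [558.7 147.9 150.8  44.4  11.8]
strip1 0.62 1216 [551.  201.1 151.5  41.8  12. ]
jig 0.58 4290 [ 588.8 -131.   201.7  120.6  -12.5]
rack 0.59 5363 [538.9 224.3 234.4 174.1 -78.3]
weight 0.86 1181 [ 401.5 -369.9  151.7   40.9  -70.6]
```

View pics/top0.png

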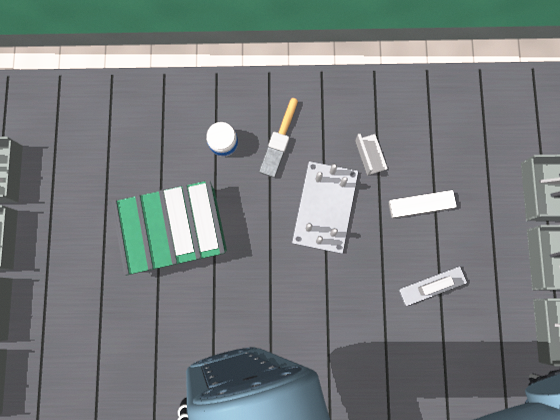

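View pics/scene0.png

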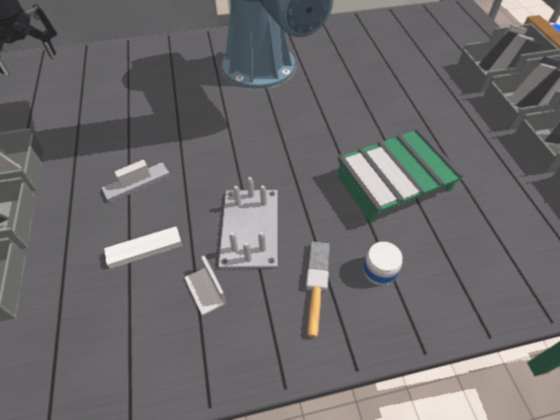

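Two strips, in the two right-hand lanes of the rack (yaw about 12°, white at px ~(178,222) and (205,218)). The jig is at (326,208), the bar at (423,204), and the weight at (434,287). Bar first.

```bash
cat >> h.py <<'E'
def go(x,y,z,yaw):
    "yaw: world heading of the jaw axis (deg); prints turn, then shift in the turned tool's axes"
    T=tool(); q=ctrl.get_obs()["q"]; out=[]
    for k in(0,180):
        a=np.radians(yaw+k); X=np.array([0,0,-1.]); Y=np.array([np.cos(a),np.sin(a),0]); D=np.c_[X,Y,np.cross(X,Y)]
        r=np.degrees(R.from_matrix(T[:3,:3].T@D).as_rotvec()); s=D.T@(np.array([x,y,z])-T[:3,3])
        out.append(r); print("turn",np.round(r,2),"shift mm",np.round(s*1000,1),"rows",int(np.ceil(max(np.linalg.norm(r)/8.5,np.linalg.norm(s)/.05))))
    print("q",np.round(q,2),"tcp",np.round(T[:3,3],4),"jawyaw",np.degrees(np.arctan2(T[1,1],T[0,1])).round(2),"F",ctrl.get_obs()["wrist_force"].round(1),"open",round(ctrl.get_obs()["opening"],3),"t",ctrl.get_obs()["time_s"])
def look(n,name,things=(),):
    o=campose(n); im=ctrl.camera(n); cv2.imwrite(f"pics/{name}.png",im)
    for t,z in things:
        for d in ctrl.trace(n,t): print(t,round(d["conf"],2),rect(d["pixels"],n,z,o))
    return im,o
E
python3 -c "
from h import *
go(.592,-.356,.15,7.6)"
```

```text
turn [-72.06  -0.    -0.  ] shift mm [  81.3  362.6 -115.9] rows 9
turn [107.94  -0.     0.  ] shift mm [  81.3 -362.6  115.9] rows 13
q [-1.33  0.18  1.61  0.    1.35 -0.21] tcp [ 0.248  -0.5188  0.2313] jawyaw -64.46 F [-0.   0.7  0.1] open 0.999 t 0.85
```

carry_out:
  motion: [-8, 0, 0, 0, 0, 0, -1, -8, 0, 0, 0, 0, 0, -1, -8, 0, 0, 0, 0, 0, -1, -8, 0, 0, 0, 0, 0, -1, -8, 0, 0, 0, 0, 0, -1, -8, 0, 0, 0, 0, 0, -1, -8, 0, 0, 0, 0, 0, -1, -8, 0, 0, 0, 0, 0, -1, -8, 0, 0, 0, 0, 0, -1]

```text
time_s: 1.75
eef_pos: [0.2479, -0.5188, 0.2314]
eef_rot: [0.543, 0.453, 0.543, -0.453]
wrist_force: [0.1, -0.0, 0.4]
opening: 0.999
```

carry_out:
  motion: [0, 0, 0, 0.005, 0.045, -0.0145, -1, 0, 0, 0, 0.005, 0.045, -0.0145, -1, 0, 0, 0, 0.01, 0.045, -0.0145, -1, 0, 0, 0, 0.01, 0.045, -0.0145, -1, 0, 0, 0, 0.01, 0.045, -0.0145, -1, 0, 0, 0, 0.01, 0.045, -0.0145, -1, 0, 0, 0, 0.01, 0.045, -0.0145, -1, 0, 0, 0, 0.01, 0.045, -0.0145, -1, 0, 0, 0, 0, 0, 0, -1]

```text
time_s: 2.65
eef_pos: [0.5913, -0.3359, 0.1592]
eef_rot: [0.545, 0.452, 0.541, -0.454]
wrist_force: [0.1, 1.0, 0.7]
opening: 0.998
```

```bash
python3 -c "
from h import *
look('wrist','w1',[('bar',.02),('jig',.012)])
go(.592,-.356,.15,7.6)"
```

```text
bar 0.97 [ 590.7 -356.3  150.5   40.5  -81.2]
jig 0.85 [ 615.9 -195.4  146.6   51.5   10.3]
turn [2.45 0.49 0.  ] shift mm [11.3  2.4 16. ] rows 1
turn [-177.55   -0.      0.76] shift mm [ 11.3  -2.4 -16. ] rows 21
q [-0.7   0.46  1.39 -0.01  1.28 -0.87] tcp [ 0.5875 -0.3404  0.1613] jawyaw 10.05 F [ 0.5 -0.4  1.2] open 1.0 t 2.8
```

```bash
python3 -c "
from h import *
go(.5907,-.3563,.05,8.8)"
```

```text
turn [1.25 0.49 0.01] shift mm [111.3   0.7  16.2] rows 3
turn [-1.7875e+02 -1.0000e-02  7.7000e-01] shift mm [111.3  -0.7 -16.2] rows 22
q [-0.7   0.46  1.39 -0.01  1.28 -0.87] tcp [ 0.5875 -0.3404  0.1613] jawyaw 10.05 F [ 0.5 -0.4  1.2] open 1.0 t 2.8
```

carry_out:
  motion: [1.25, 0.49, 0, 0, 0.0007, 0.0162, -0.3, 0, 0, 0, 0.037, 0, 0, -0.3, 0, 0, 0, 0.037, 0, 0, -0.3, 0, 0, 0, 0.037, 0, 0, -0.3, 0, 0, 0, 0, 0, 0, -0.3, 0, 0, 0, 0, 0, 0, -0.3]

```text
time_s: 3.4
eef_pos: [0.5866, -0.3686, 0.056]
eef_rot: [0.538, 0.463, 0.53, -0.465]
wrist_force: [0.6, -0.9, 1.7]
opening: 0.652
```

```bash
python3 -c "
from h import *
go(.5907,-.3563,.004,8.8)"
```

```text
turn [-0.76  0.57 -0.31] shift mm [ 52.    6.  -11.6] rows 2
turn [179.24  -0.49  -0.9 ] shift mm [52.  -6.  11.6] rows 22
q [-0.73  0.61  1.4  -0.    1.12 -0.87] tcp [ 0.5866 -0.3686  0.056 ] jawyaw 8.04 F [ 0.6 -0.9  1.7] open 0.652 t 3.4
```

carry_out:
  motion: [-0.76, 0.57, -0.31, 0.01, 0.006, -0.0116, -0.3, 0, 0, 0, 0.005, 0, 0, -0.3]

```text
time_s: 3.6
eef_pos: [0.5922, -0.3585, 0.0452]
eef_rot: [0.539, 0.461, 0.535, -0.46]
wrist_force: [0.2, 0.2, -0.0]
opening: 0.651
```

```bash
python3 -c "
from h import *
go(.5907,-.3563,.004,8.8)"
```

```text
turn [-0.08  0.23 -0.22] shift mm [41.2 -1.2 -2.5] rows 1
turn [179.92  -0.35  -0.37] shift mm [41.2  1.2  2.5] rows 22
q [-0.72  0.63  1.4   0.    1.11 -0.87] tcp [ 0.5922 -0.3585  0.0452] jawyaw 8.72 F [ 0.2  0.2 -0. ] open 0.651 t 3.6
```

carry_out:
  motion: [0, 0.2, -0.2, 0.012, -0.0005, -0.002, -0.3, 0, 0, 0, 0.012, 0, 0, -0.3, 0, 0, 0, 0.008, 0, 0, -0.3, 0, 0, 0, 0.004, 0, 0, -0.3, 0, 0, 0, 0.002, 0, 0, -0.3]

```text
time_s: 4.1
eef_pos: [0.5933, -0.3568, 0.0065]
eef_rot: [0.539, 0.46, 0.535, -0.46]
wrist_force: [-0.5, -0.2, 0.6]
opening: 0.649
```

```bash
python3 -c "
from h import *
go(.5907,-.3563,.004,8.8)"
```

```text
turn [ 0.03  0.21 -0.15] shift mm [ 2.5 -2.5 -0.9] rows 1
turn [-179.97    0.23    0.32] shift mm [2.5 2.5 0.9] rows 22
q [-0.71  0.68  1.41 -0.    1.05 -0.87] tcp [ 0.5933 -0.3568  0.0065] jawyaw 8.83 F [-0.5 -0.2  0.6] open 0.649 t 4.1
```

Small correction, close, lift slowly.

carry_out:
  motion: [0, 0.2, -0.15, 0.002, -0.002, -0.001, -0.3, 0, 0, 0, 0, 0, 0, 0.6, 0, 0, 0, 0, 0, 0, 0.6, 0, 0, 0, 0, 0, 0, 0.6, 0, 0, 0, 0, 0, 0, 0.6, 0, 0, 0, 0, 0, 0, 0.6]

```text
time_s: 4.7
eef_pos: [0.5909, -0.3562, 0.0042]
eef_rot: [0.537, 0.46, 0.537, -0.46]
wrist_force: [0.3, -1.0, -1.2]
opening: 0.455
```

carry_out:
  motion: [0, 0, 0, -0.005, 0, 0, 0.6, 0, 0, 0, -0.01, 0, 0, 0.6, 0, 0, 0, -0.02, 0, 0, 0.6, 0, 0, 0, -0.03, 0, 0, 0.6, 0, 0, 0, -0.03, 0, 0, 0.6, 0, 0, 0, -0.03, 0, 0, 0.6, 0, 0, 0, -0.01, 0, 0, 0.6]

```text
time_s: 5.4
eef_pos: [0.5886, -0.3542, 0.1426]
eef_rot: [0.534, 0.46, 0.54, -0.46]
wrist_force: [-0.1, -1.2, -3.7]
opening: 0.449
```

Run:
```python
from h import *
look('wrist','w2',[('bar',.15)])
im,o=look('top','t2',[('jig',.012)])
for z in(.012,.072):
  for a in(-12.5,-11.5):
    pass
print(ctrl.landmark_of('top','pocket')[:1])
go(.589,-.131,.14,77.5)
# pin fit: bright pin tips; show crop
c=cv2.resize(im[145:265,280:370],None,fx=6,fy=5); cv2.imwrite('pics/jigcrop.png',c)
```

```text
bar 0.73 [ 586.9 -343.4  125.3   42.4  -81.4]
jig 0.55 [ 588.4 -131.   206.5  121.7  -13. ]
[{'point': [0.0968, -0.0093, 1.236], 'conf': 0.91}]
turn [-68.69  -1.14   0.12] shift mm [ -4.5 216.4 -44.7] rows 9
turn [111.3    0.14   1.27] shift mm [  -4.5 -216.4   44.7] rows 14
q [-0.71  0.52  1.37 -0.    1.28 -0.87] tcp [ 0.5859 -0.3519  0.1355] jawyaw 8.81 F [-0.5  0.6 -3.4] open 0.449 t 5.65
```

View pics/w2.png

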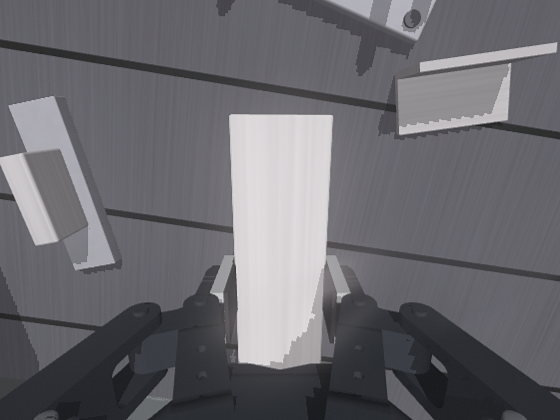

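carry_out:
  motion: [-7.6, 0, 0, 0, 0, 0, 0.6, -7.6, 0, 0, 0, 0, 0, 0.6, -7.6, 0, 0, 0, 0, 0, 0.6, -7.6, 0, 0, 0, 0, 0, 0.6, -7.6, 0, 0, 0, 0, 0, 0.6, -7.6, 0, 0, 0, 0, 0, 0.6, -7.6, 0, 0, 0, 0, 0, 0.6, -7.6, 0, 0, 0, 0, 0, 0.6, -7.6, 0, 0, 0, 0, 0, 0.6]

```text
time_s: 6.55
eef_pos: [0.5754, -0.3434, 0.1104]
eef_rot: [0.688, 0.074, 0.72, -0.051]
wrist_force: [-0.2, 0.8, -3.1]
opening: 0.457
```

carry_out:
  motion: [0, 0, 0, -0.003, 0.03, -0.01, 0.6, 0, 0, 0, -0.003, 0.03, -0.01, 0.6, 0, 0, 0, -0.003, 0.03, -0.01, 0.6, 0, 0, 0, 0, 0.03, -0.01, 0.6, 0, 0, 0, 0, 0.01, -0.005, 0.6, 0, 0, 0, 0, 0.002, 0, 0.6]

```text
time_s: 7.15
eef_pos: [0.546, -0.1985, 0.1115]
eef_rot: [0.68, 0.078, 0.727, -0.046]
wrist_force: [0.6, -0.7, -3.3]
opening: 0.446
```

Run:
```python
from h import *
im,o=look('wrist','w3',[('jig',.012),('bar',.155)])
go(.589,-.131,.14,77.5)
T=tool(); b=ctrl.trace('wrist','bar')[0]['pixels']; ys,xs=np.nonzero(b)
r=ys.min()+3; row=xs[ys==r]; w=topl([[row.min(),r],[row.max(),r]],'wrist',T[2,3]+.016,o)
print(((w-T[:3,3])@T[:3,:3]).round(4))
```

```text
jig 0.59 [ 567.4 -109.   151.3  103.   -12.3]
bar 0.7 [ 520.8 -195.8   91.5   32.7  -10.3]
turn [ 2.35 -3.92 -2.06] shift mm [-27.7  77.3  25.8] rows 2
turn [-177.52    3.19   -6.08] shift mm [-27.7 -77.3 -25.8] rows 21
q [-0.56  0.38  1.62  0.01  1.22 -1.96] tcp [ 0.5471 -0.2008  0.1123] jawyaw 79.77 F [ 0.2 -0.4 -3.1] open 0.45 t 7.3
[[-0.0117 -0.018  -0.0743]
 [-0.0102  0.0224 -0.0744]]
```

View pics/w3.png

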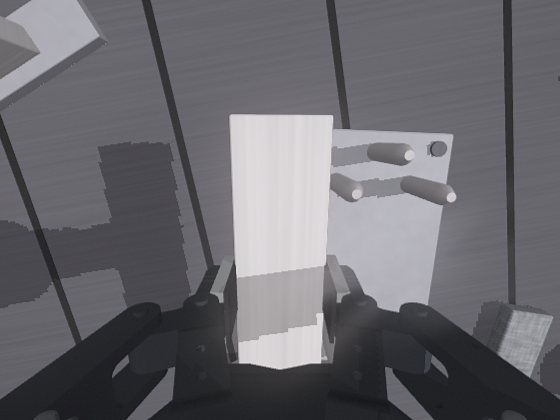

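Run:
```python
from h import *
P=campose('wrist')
w=topl([[409,155],[356,193],[450,197]],'wrist',.072,P)[:,:2]*1000
print(w.round(1)); e,a,b=w
print("dist",np.linalg.norm(a-b),"yaw",np.degrees(np.arctan2(*(b-a)[::-1]))-90, "mid-end",np.linalg.norm((a+b)/2-e))
for yaw in(-12.5,-12,-11.5):
  u=np.array([np.cos(np.radians(yaw)),np.sin(np.radians(yaw))]); print(yaw,((a+b)/2+60*u).round(1),(e+84*u).round(1))
# top camera: pin tips
c=cv2.imread('pics/t2.png')[145:265,280:370]; cv2.imwrite('pics/jc.png',cv2.resize(c,None,fx=6,fy=5,interpolation=cv2.INTER_CUBIC))
g=cv2.cvtColor(cv2.imread('pics/t2.png'),6)
T=tool()
for yaw in(-12.5,):go(.589,-.131,.14,90+yaw)
```

```text
[[ 508.  -115.5]
 [ 524.7 -149.3]
 [ 537.8  -92.8]]
dist 57.97239954329458 yaw -13.057022129107494 mid-end 23.87185922603882
-12.5 [ 589.8 -134. ] [ 590.  -133.7]
-12 [ 589.9 -133.5] [ 590.1 -133. ]
-11.5 [ 590. -133.] [ 590.3 -132.3]
turn [ 2.31 -3.88 -2.04] shift mm [-27.3  77.7  25.5] rows 2
turn [-177.56    3.17   -6.01] shift mm [-27.3 -77.7 -25.5] rows 21
q [-0.56  0.38  1.62  0.01  1.22 -1.96] tcp [ 0.5473 -0.2014  0.1127] jawyaw 79.74 F [-0.6 -0.8 -2.5] open 0.456 t 7.35
```

View pics/jc.png

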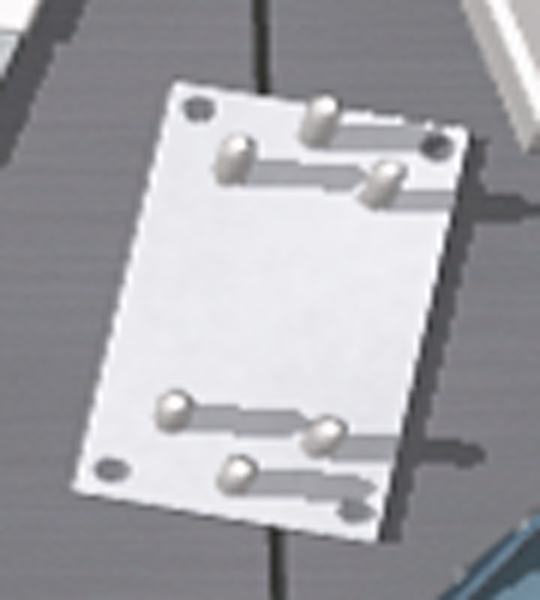

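Run:
```python
from h import *
px=[[334.2,165.6],[320,174.6],[344.7,179.4],[309,225.4],[333.8,231],[319.3,239]]
L=np.array([[84,0],[60,29],[60,-29],[-60,29],[-60,-29],[-84,0]])
w=topl(px,'top',.072)[:,:2]*1000
A=(L-L.mean(0)).T@(w-w.mean(0)); th=np.arctan2(A[0,1]-A[1,0],A[0,0]+A[1,1]); print(np.degrees(th),w.mean(0)); 
c,s=np.cos(th),np.sin(th); print((w-(L@np.array([[c,s],[-s,c]])+w.mean(0))).round(1))
go(.5895,-.133,.14,77.2)
```

```text
-12.958381654848022 [ 587.93233597 -131.06026795]
[[ 2.   0.2]
 [-1.6 -0.9]
 [-0.4  0.4]
 [ 0.2 -0.9]
 [ 0.1  1.2]
 [-0.4 -0.1]]
turn [ 2.61 -3.88 -2.03] shift mm [-27.3  76.   26. ] rows 2
turn [-177.26    3.15   -6.01] shift mm [-27.3 -76.  -26. ] rows 21
q [-0.56  0.38  1.62  0.01  1.22 -1.96] tcp [ 0.5473 -0.2014  0.1127] jawyaw 79.74 F [-0.6 -0.8 -2.5] open 0.456 t 7.35
```

carry_out:
  motion: [1, -3.88, -2.03, -0.015, 0, 0, 0.6, 1.6, 0, 0, -0.01, 0.02, 0.007, 0.6, 0, 0, 0, -0.005, 0.02, 0.007, 0.6, 0, 0, 0, 0, 0.02, 0.007, 0.6, 0, 0, 0, 0, 0.012, 0.004, 0.6, 0, 0, 0, 0, 0.003, 0.001, 0.6]

```text
time_s: 7.95
eef_pos: [0.5924, -0.1419, 0.143]
eef_rot: [0.704, 0.082, 0.701, -0.084]
wrist_force: [0.1, -0.4, -3.7]
opening: 0.451
```

Run:
```python
from h import *
go(.589,-.1328,.09,77)
```

```text
turn [-0.51  0.25  0.13] shift mm [53.   8.1 -5.4] rows 2
turn [179.48   0.2   -0.39] shift mm [53.  -8.1  5.4] rows 22
q [-0.43  0.34  1.6  -0.    1.2  -1.76] tcp [ 0.5924 -0.1419  0.143 ] jawyaw 76.48 F [ 0.1 -0.4 -3.7] open 0.451 t 7.95
```

carry_out:
  motion: [-0.5, 0.25, 0.13, 0.01, 0.008, -0.005, 0.6, 0, 0, 0, 0.015, 0, 0, 0.6, 0, 0, 0, 0.015, 0, 0, 0.6, 0, 0, 0, 0.008, 0, 0, 0.6, 0, 0, 0, 0.002, 0, 0, 0.6]

```text
time_s: 8.45
eef_pos: [0.587, -0.1346, 0.0865]
eef_rot: [0.701, 0.081, 0.704, -0.081]
wrist_force: [0.1, 0.7, -2.7]
opening: 0.454
```

Run:
```python
from h import *
im,o=look('wrist','w4')
go(.589,-.1328,.09,77)
```

```text
turn [-0.09 -0.28  0.01] shift mm [-3.6  2.1  1.8] rows 1
turn [1.7991e+02 2.0000e-02 4.4000e-01] shift mm [-3.6 -2.1 -1.8] rows 22
q [-0.42  0.41  1.64 -0.    1.1  -1.76] tcp [ 0.5868 -0.1345  0.0864] jawyaw 76.91 F [-0.4  0.4 -3.5] open 0.448 t 8.5
```

View pics/w4.png

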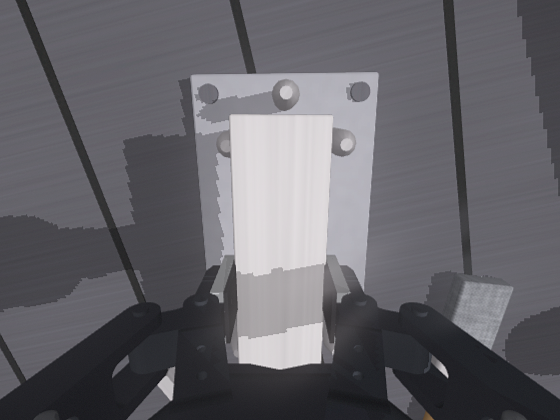

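Run:
```python
from h import *
P=campose('wrist'); T=tool()
f=lambda px,z:((topl(px,'wrist',z,P)-T[:3,3])@T[:3,:3]*1000).round(1)[:,1:]
print("pins end,R,L",f([[287,92],[346,144],[226,144]],.072).tolist())
print("bar corners",f([[230.5,115],[332,115],[236,250],[327,250]],.1024).tolist(), "plate",f([[193,75],[378,73]],.012).tolist())
w=topl([[287,92],[346,144],[193,75],[378,73]],'wrist',.072,P);print(w.round(4))
```

```text
pins end,R,L [[3.2, -83.6], [31.9, -60.0], [-26.0, -60.0]]
bar corners [[-18.8, -73.3], [19.7, -73.3], [-18.9, -17.9], [20.1, -17.9]] plate [[-54.6, -97.6], [61.7, -98.8]]
[[ 0.506  -0.1124  0.072 ]
 [ 0.5355 -0.0898  0.072 ]
 [ 0.4892 -0.1525  0.072 ]
 [ 0.5075 -0.0703  0.072 ]]
```

carry_out:
  motion: [0, -0.2, 0, 0, 0.0026, -0.0012, 0.6, 0, 0, 0, 0, 0, 0, 0.6]

```text
time_s: 8.7
eef_pos: [0.5862, -0.132, 0.0863]
eef_rot: [0.702, 0.081, 0.703, -0.081]
wrist_force: [-0.1, -1.3, -2.3]
opening: 0.445
```

Run:
```python
from h import *
go(.5862,-.1317,.0165,77)
```

```text
turn [-0.13 -0.06  0.01] shift mm [69.8  0.3 -0.1] rows 2
turn [1.7987e+02 1.0000e-02 1.0000e-01] shift mm [69.8 -0.3  0.1] rows 22
q [-0.42  0.4   1.64 -0.    1.1  -1.76] tcp [ 0.5862 -0.132   0.0863] jawyaw 76.87 F [-0.1 -1.3 -2.3] open 0.445 t 8.7
```

carry_out:
  motion: [0, 0, 0, 0.005, 0, 0, 0.6, 0, 0, 0, 0.005, 0, 0, 0.6, 0, 0, 0, 0.005, 0, 0, 0.6, 0, 0, 0, 0.005, 0, 0, 0.6, 0, 0, 0, 0.005, 0, 0, 0.6]

```text
time_s: 9.2
eef_pos: [0.5883, -0.1323, 0.0621]
eef_rot: [0.704, 0.08, 0.701, -0.081]
wrist_force: [1.9, 2.7, -0.9]
opening: 0.449
```

Run:
```python
from h import *
go(.5862,-.1317,.0165,77)
```

```text
turn [-0.1   0.24  0.03] shift mm [45.6  0.1 -2.1] rows 1
turn [ 1.799e+02  5.000e-02 -3.800e-01] shift mm [45.6 -0.1  2.1] rows 22
q [-0.42  0.44  1.65  0.    1.05 -1.76] tcp [ 0.5883 -0.1323  0.0621] jawyaw 76.9 F [ 1.9  2.7 -0.9] open 0.449 t 9.2
```

carry_out:
  motion: [0, 0.2, 0, 0.005, 0, -0.0015, 0.6, 0, 0, 0, 0.008, 0, -0.0005, 0.6, 0, 0, 0, 0.008, 0, -0.0005, 0.6, 0, 0, 0, 0.008, 0, -0.0005, 0.6, 0, 0, 0, 0.006, 0, 0, 0.6]

```text
time_s: 9.7
eef_pos: [0.5852, -0.1312, 0.0238]
eef_rot: [0.703, 0.08, 0.702, -0.081]
wrist_force: [0.3, 1.8, -1.8]
opening: 0.448
```

Run:
```python
from h import *
go(.5862,-.1317,.0165,77)
```

```text
turn [-0.08  0.02  0.02] shift mm [ 7.3 -0.2  1.1] rows 1
turn [ 1.7992e+02  3.0000e-02 -4.0000e-02] shift mm [ 7.3  0.2 -1.1] rows 22
q [-0.42  0.49  1.67 -0.    0.98 -1.76] tcp [ 0.5852 -0.1312  0.0238] jawyaw 76.92 F [ 0.3  1.8 -1.8] open 0.448 t 9.7
```

carry_out:
  motion: [0, 0, 0, 0.004, 0, 0.001, 0.6, 0, 0, 0, 0.003, 0, 0, 0.6, 0, 0, 0, 0.0005, 0, 0, 0.6]

```text
time_s: 10.0
eef_pos: [0.5857, -0.1313, 0.0162]
eef_rot: [0.702, 0.08, 0.703, -0.08]
wrist_force: [-3.1, 2.2, 5.6]
opening: 0.45
```

Run:
```python
from h import *
go(.5862,-.1317,.0165,77)
```

```text
turn [-0.07 -0.11  0.01] shift mm [-0.3 -0.2  0.5] rows 1
turn [1.7993e+02 1.0000e-02 1.8000e-01] shift mm [-0.3  0.2 -0.5] rows 22
q [-0.42  0.51  1.66 -0.    0.97 -1.76] tcp [ 0.5857 -0.1313  0.0162] jawyaw 76.93 F [-3.1  2.2  5.6] open 0.45 t 10.0
```

carry_out:
  motion: [0, 0, 0, 0, 0, 0, -0.3, 0, 0, 0, 0, 0, 0, -0.3, 0, 0, 0, 0, 0, 0, -0.3, 0, 0, 0, -0.01, 0, 0, -0.3, 0, 0, 0, -0.03, 0, 0, -0.3, 0, 0, 0, -0.04, 0, 0, 0, 0, 0, 0, -0.04, 0, 0, 1, 0, 0, 0, -0.04, 0, 0, 1, 0, 0, 0, -0.01, 0, 0, 1]

```text
time_s: 10.9
eef_pos: [0.586, -0.1324, 0.1949]
eef_rot: [0.702, 0.08, 0.703, -0.081]
wrist_force: [0.5, 0.3, 0.0]
opening: 0.007
```

Run:
```python
from h import *
look('wrist','w5',[('bar',.032)])
go(.655,.168,.16,101.8)
```

```text
bar 0.77 [ 585.8 -131.6  147.1   39.9  -13.3]
bar 0.34 [554.8 107.1 161.3  50.7   0.9]
turn [-2.493e+01 -2.500e-01 -2.000e-02] shift mm [ 31.8 279.2 129.9] rows 7
turn [ 1.5507e+02 -3.0000e-02  3.5000e-01] shift mm [  31.8 -279.2 -129.9] rows 19
q [-0.42  0.27  1.58 -0.    1.29 -1.76] tcp [ 0.5849 -0.1319  0.1918] jawyaw 76.87 F [ 0.5 -0.1 -0.7] open -0.002 t 11.0
```

View pics/w5.png

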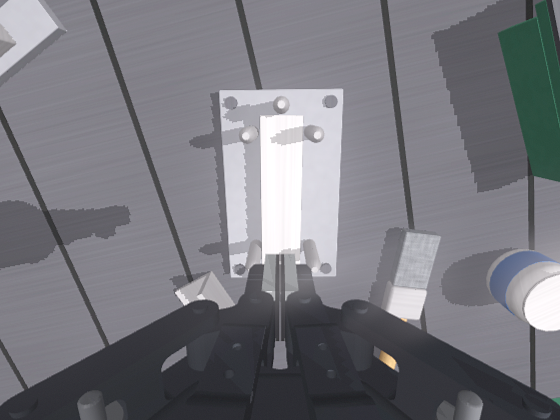

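The bar lies flat between the pins (px 261–302 wide, rows 116–255 and on). Next, the first strip.

carry_out:
  motion: [-8.3, 0, 0, 0, 0, 0, 1, -8.3, 0, 0, 0, 0, 0, 1, -8.3, 0, 0, 0, 0, 0, 1]

```text
time_s: 11.3
eef_pos: [0.5822, -0.1309, 0.187]
eef_rot: [0.699, -0.076, 0.707, 0.078]
wrist_force: [-0.5, -0.3, -0.6]
opening: 0.004
```

carry_out:
  motion: [0, 0, 0, 0.003, 0.038, 0.018, 1, 0, 0, 0, 0.003, 0.038, 0.018, 1, 0, 0, 0, 0.003, 0.038, 0.018, 1, 0, 0, 0, 0.003, 0.038, 0.018, 1, 0, 0, 0, 0.003, 0.038, 0.018, 1, 0, 0, 0, 0.003, 0.038, 0.018, 1, 0, 0, 0, 0.003, 0.038, 0.018, 1, 0, 0, 0, 0, 0.01, 0.004, 1]

```text
time_s: 12.1
eef_pos: [0.6397, 0.1749, 0.1448]
eef_rot: [0.689, -0.073, 0.716, 0.08]
wrist_force: [-0.2, -1.0, -0.3]
opening: 0.002
```

Run:
```python
from h import *
look('wrist','w6',[('strip1',.065),('rack',.06)])
go(.655,.168,.1,101.8)
```

```text
strip1 0.93 [556.2 202.7 139.4  41.5  12.5]
rack 0.75 [539.7 284.3 146.6 123.6  12.4]
turn [ 0.47 -2.12 -0.64] shift mm [45.9 -5.9 14.1] rows 1
turn [-179.49    1.     -3.32] shift mm [ 45.9   5.9 -14.1] rows 22
q [ 0.08  0.47  1.41  0.01  1.3  -1.71] tcp [0.64   0.1709 0.1459] jawyaw 102.26 F [-0.   0.1  1. ] open -0.002 t 12.25
```

View pics/w6.png

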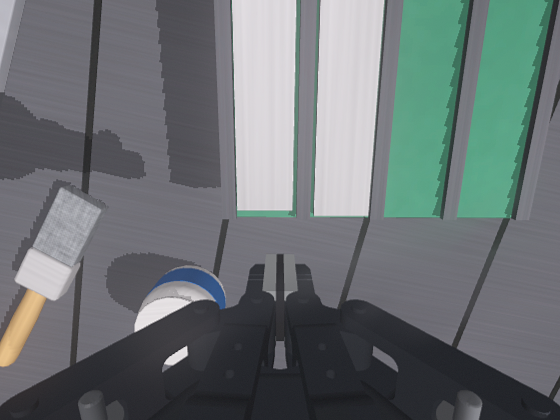

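Run:
```python
from h import *
P=campose('wrist')
w=topl([[266,210],[264.5,2],[342,215],[349,2],[224,217],[529,217]],'wrist',.065,P)[:,:2]*1000
print(w.round(1)); d=lambda a,b:np.degrees(np.arctan2(*(a-b)[::-1])).round(2)
print(d(w[0],w[1]),d(w[2],w[3]),d(w[5],w[4])-90)
```

```text
[[631.9 159.7]
 [501.  131.8]
 [623.9 215. ]
 [489.6 183.4]
 [643.5 130.7]
 [596.4 351.1]]
12.04 13.25 12.069999999999993
```

Run:
```python
from h import *
go(.6535,.1645,.0625,102.1)
```

```text
turn [ 0.17 -2.11 -0.65] shift mm [83.4 -9.1 11.8] rows 2
turn [-179.79    1.01   -3.32] shift mm [ 83.4   9.1 -11.8] rows 22
q [ 0.08  0.47  1.41  0.01  1.3  -1.71] tcp [0.64   0.1709 0.1459] jawyaw 102.26 F [-0.   0.1  1. ] open -0.002 t 12.25
```

carry_out:
  motion: [0.2, -2.1, -0.65, 0, -0.009, 0.012, 1, 0, 0, 0, 0.02, 0, 0, 1, 0, 0, 0, 0.02, 0, 0, 1, 0, 0, 0, 0.01, 0, 0, 1, 0, 0, 0, 0.002, 0, 0, 1]

```text
time_s: 12.75
eef_pos: [0.654, 0.1541, 0.0912]
eef_rot: [0.704, -0.072, 0.703, 0.07]
wrist_force: [-0.7, -0.4, -0.0]
opening: 0.003
```

Run:
```python
from h import *
go(.6535,.1645,.0625,102.1)
```

```text
turn [-0.53 -0.02  0.19] shift mm [28.7 10.2  1.7] rows 1
turn [1.7947e+02 3.0000e-01 3.0000e-02] shift mm [ 28.7 -10.2  -1.7] rows 22
q [ 0.06  0.53  1.44 -0.    1.17 -1.71] tcp [0.654  0.1541 0.0912] jawyaw 101.57 F [-0.7 -0.4 -0. ] open 0.003 t 12.75
```

carry_out:
  motion: [-0.5, 0, 0.2, 0.005, 0.01, 0.0015, 1, 0, 0, 0, 0.01, 0, 0, 1, 0, 0, 0, 0.008, 0, 0, 1, 0, 0, 0, 0.004, 0, 0, 1, 0, 0, 0, 0, 0, 0, 1]

```text
time_s: 13.25
eef_pos: [0.6544, 0.1636, 0.0637]
eef_rot: [0.704, -0.074, 0.703, 0.074]
wrist_force: [1.0, 0.3, -0.5]
opening: 0.001
```

Run:
```python
from h import *
go(.6535,.1645,.0625,102.1)
```

```text
turn [-0.08  0.09  0.  ] shift mm [ 1.2  1.1 -0.7] rows 1
turn [ 1.7992e+02  1.0000e-02 -1.5000e-01] shift mm [ 1.2 -1.1  0.7] rows 22
q [ 0.07  0.57  1.45  0.    1.12 -1.71] tcp [0.6544 0.1636 0.0637] jawyaw 102.02 F [ 1.   0.3 -0.5] open 0.001 t 13.25
```

carry_out:
  motion: [0, 0, 0, 0.0012, 0.001, -0.004, 1, 0, 0, 0, 0, 0, -0.007, 1, 0, 0, 0, 0, 0, -0.007, 1, 0, 0, 0, 0, 0, -0.007, 1, 0, 0, 0, 0, 0, -0.007, 1, 0, 0, 0, 0, 0, -0.007, 1, 0, 0, 0, 0, 0, -0.007, 1]

```text
time_s: 13.95
eef_pos: [0.6083, 0.1547, 0.0648]
eef_rot: [0.706, -0.074, 0.7, 0.074]
wrist_force: [1.8, -0.8, -1.3]
opening: -0.001
```

Run:
```python
from h import *
u=np.array([.978,.2096]);r=np.array([.5368,.223]);c=r+16e-3*u-81e-3*np.array([-u[1],u[0]])
print(c,campose('wrist') and (tool()[:2,3]-r)@u)
go(*c,.0625,102.1)
```

```text
[0.5694256 0.1471356] 0.05566347946661572
turn [-0.05  0.49  0.06] shift mm [  2.3   0.7 -39.6] rows 1
turn [ 1.7994e+02  9.0000e-02 -7.7000e-01] shift mm [ 2.3 -0.7 39.6] rows 22
q [ 0.06  0.48  1.59  0.    1.07 -1.72] tcp [0.6083 0.1547 0.0648] jawyaw 102.05 F [ 1.8 -0.8 -1.3] open -0.001 t 13.95
```

Run:
```python
from h import *
im,o=look('wrist','w7',[('strip1',.065)])
go(.5694,.1471,.0615,102.1)
```

```text
strip1 0.97 [546.5 145.3 107.7  40.4  10.8]
strip1 0.65 [553.2 202.1 143.6  41.3  12.2]
turn [-0.05  0.4   0.05] shift mm [  3.2   0.6 -39. ] rows 1
turn [ 1.7995e+02  9.0000e-02 -6.4000e-01] shift mm [ 3.2 -0.6 39. ] rows 22
q [ 0.06  0.48  1.59  0.    1.07 -1.72] tcp [0.6077 0.1547 0.0647] jawyaw 102.05 F [0.  0.1 0.1] open -0.001 t 14.05
```

View pics/w7.png

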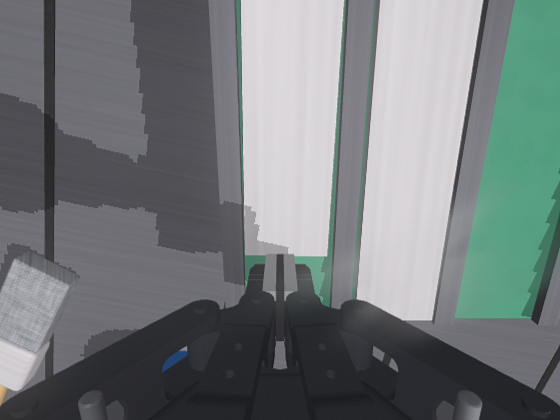

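carry_out:
  motion: [0, 0.4, 0, 0.0025, 0, 0.0003, 1, 0, 0, 0, 0.0003, 0.0003, -0.006, 1, 0, 0, 0, 0.0003, 0.0003, -0.006, 1, 0, 0, 0, 0.0003, 0, -0.006, 1, 0, 0, 0, 0.0003, 0, -0.006, 1]

```text
time_s: 14.55
eef_pos: [0.5872, 0.1504, 0.0633]
eef_rot: [0.706, -0.074, 0.7, 0.074]
wrist_force: [4.7, 1.1, 3.1]
opening: 0.0
```

Run:
```python
from h import *
P=campose('wrist');u=np.array([.978,.2096]);r=np.array([.5368,.223])
im,o=look('wrist','w8')
go(.5694,.1471,.062,102.1)
for d in ctrl.trace('wrist','strip1')[:2]:
  c=max(cv2.findContours(d['pixels'].astype(np.uint8),0,1)[0],key=cv2.contourArea)[:,0]
  w=topl(c,'wrist',.065,P)[:,:2]-r; print("rack x max",(w@u).max(),"y",(w@[-u[1],u[0]]).mean(), "tcp",(tool()[:2,3]-r)@u)
```

```text
turn [-0.06  0.39  0.11] shift mm [  1.2   0.5 -17.2] rows 1
turn [ 1.7994e+02  1.7000e-01 -6.2000e-01] shift mm [ 1.2 -0.5 17.2] rows 22
q [ 0.06  0.44  1.65 -0.    1.05 -1.73] tcp [0.5863 0.1502 0.0632] jawyaw 102.04 F [2.7 0.9 5.1] open -0.002 t 14.6
rack x max 0.0248202526936714 y -0.0771891465387804 tcp 0.03331964797593923
```

carry_out:
  motion: [0, 0.3, 0, -0.0003, 0, -0.006, 1, 0, 0, 0, 0, 0, -0.006, 1, 0, 0, 0, 0, 0, -0.006, 1, 0, 0, 0, 0, 0, -0.003, 1, 0, 0, 0, 0, 0, 0, 1]

```text
time_s: 15.15
eef_pos: [0.5638, 0.1455, 0.0633]
eef_rot: [0.703, -0.075, 0.703, 0.074]
wrist_force: [1.7, 0.2, 1.0]
opening: 0.001
```

Run:
```python
from h import *
P=campose('wrist');u=np.array([.978,.2096]);r=np.array([.5368,.223])
im,o=look('wrist','w9')
go(.5694,.1471,.062,102.1)
for d in ctrl.trace('wrist','strip1')[:2]:
  c=max(cv2.findContours(d['pixels'].astype(np.uint8),0,1)[0],key=cv2.contourArea)[:,0]
  w=topl(c,'wrist',.065,P)[:,:2]-r; print("rack x max",(w@u).max(),"y",(w@[-u[1],u[0]]).mean(), "tcp",(tool()[:2,3]-r)@u)
```

```text
turn [-0.07  0.    0.1 ] shift mm [1.3 0.4 5.8] rows 1
turn [ 1.7993e+02  1.5000e-01 -1.0000e-02] shift mm [ 1.3 -0.4 -5.8] rows 22
q [ 0.05  0.4   1.7  -0.    1.04 -1.73] tcp [0.5639 0.1455 0.0633] jawyaw 102.03 F [ 2.2 -0.4  0.7] open -0.002 t 15.2
rack x max 0.0010000637049712385 y -0.07634773337990862 tcp 0.010287901537330267
rack x max 0.045059035871265044 y -0.022878158343647977 tcp 0.010287901537330267
```

carry_out:
  motion: [0, 0, 0, -0.02, 0, 0.003, 1, 0, 0, 0, -0.03, 0, 0, 0, 0, 0, 0, 0, 0, -0.02, -0.3, 0, 0, 0, 0, 0, -0.03, -0.3, 0, 0, 0, 0, 0.002, -0.03, -0.3, 0, 0, 0, 0, 0.002, -0.03, -0.3, 0, 0, 0, 0, 0, -0.01, -0.3, 0, 0, 0, 0, 0, 0, -0.3, 0, 0, 0, 0, 0, 0, -0.3]

```text
time_s: 16.15
eef_pos: [0.4358, 0.1239, 0.1092]
eef_rot: [0.694, -0.074, 0.712, 0.074]
wrist_force: [-0.4, -0.0, -0.8]
opening: 0.647
```

Run:
```python
from h import *
P=campose('wrist');im,o=look('wrist','w10')
u=np.array([.978,.2096]);r=np.array([.5368,.223])
for d in ctrl.trace('wrist','strip1')[:2]:
  c=max(cv2.findContours(d['pixels'].astype(np.uint8),0,1)[0],key=cv2.contourArea)[:,0]
  w=topl(c,'wrist',.065,P)[:,:2]-r;a=w@u;b=w@[-u[1],u[0]]; print(d['conf'],"rack x",a.min(),a.max(),"y",b.min(),b.max())
go(.4514,.1249,.057,102.1)
```

```text
0.85 rack x -0.06883864064264326 -0.020739135913322816 y -0.04431950221509293 -0.026639436401200804
0.62 rack x -0.15116815135738657 -0.02339754711148939 y -0.09795535613755159 -0.05314002151543265
turn [-0.05 -1.42 -0.11] shift mm [52.3 -2.2 15. ] rows 2
turn [ 1.7994e+02 -1.7000e-01  2.2200e+00] shift mm [ 52.3   2.2 -15. ] rows 22
q [ 0.02  0.08  1.99 -0.    1.09 -1.76] tcp [0.4363 0.1239 0.1093] jawyaw 102.05 F [ 0.5 -0.2  0.3] open 0.65 t 16.25
```

View pics/w10.png

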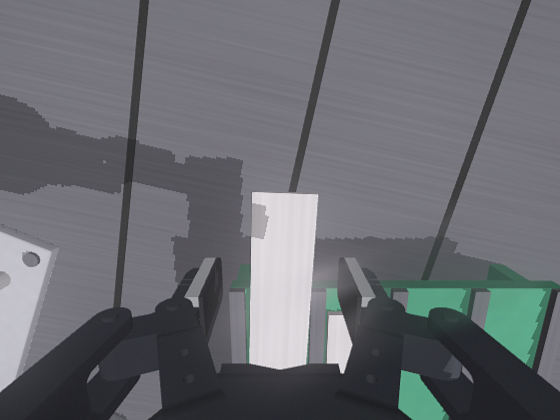

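carry_out:
  motion: [0, -1.4, -0.1, 0.008, -0.002, 0.015, -0.3, 0, 0, 0, 0.012, 0, 0, -0.3, 0, 0, 0, 0.008, 0, 0, -0.3, 0, 0, 0, 0, 0, 0, -0.3]

```text
time_s: 16.65
eef_pos: [0.454, 0.1252, 0.0792]
eef_rot: [0.703, -0.074, 0.703, 0.074]
wrist_force: [0.4, 0.8, 0.4]
opening: 0.65
```

Run:
```python
from h import *
go(.451,.125,.057,102.1)
```

```text
turn [-0.06  0.   -0.  ] shift mm [22.2  0.5 -3. ] rows 1
turn [ 1.7994e+02 -1.0000e-02 -0.0000e+00] shift mm [22.2 -0.5  3. ] rows 22
q [ 0.02  0.16  1.98  0.    1.   -1.76] tcp [0.454  0.1252 0.0792] jawyaw 102.04 F [0.4 0.8 0.4] open 0.65 t 16.65
```

carry_out:
  motion: [0, 0, 0, 0.006, 0, -0.003, -0.3, 0, 0, 0, 0.008, 0, 0, -0.3, 0, 0, 0, 0.006, 0, 0, -0.3, 0, 0, 0, 0.002, 0, 0, -0.3, 0, 0, 0, 0, 0, 0, -0.3]

```text
time_s: 17.15
eef_pos: [0.4498, 0.1245, 0.0549]
eef_rot: [0.702, -0.074, 0.704, 0.074]
wrist_force: [-0.5, -0.5, 0.0]
opening: 0.65
```

Run:
```python
from h import *
go(.451,.125,.057,102.1)
```

```text
turn [-0.05 -0.13 -0.03] shift mm [-2.1  0.2  1.3] rows 1
turn [ 1.7995e+02 -4.0000e-02  2.0000e-01] shift mm [-2.1 -0.2 -1.3] rows 22
q [ 0.01  0.19  2.    0.    0.95 -1.77] tcp [0.4498 0.1245 0.0549] jawyaw 102.05 F [-0.5 -0.5  0. ] open 0.65 t 17.15
```

carry_out:
  motion: [0, 0, 0, -0.0015, 0, 0.001, -0.3, 0, 0, 0, 0, 0, 0, 0.6, 0, 0, 0, 0, 0, 0, 0.6, 0, 0, 0, 0, 0, 0, 0.6, 0, 0, 0, 0, 0, 0, 0.6, 0, 0, 0, 0, 0, 0, 0.6, 0, 0, 0, -0.003, 0, 0, 0.6, 0, 0, 0, -0.008, 0, 0, 0.6, 0, 0, 0, -0.01, 0, 0, 0.6, 0, 0, 0, 0, 0, 0, 0.6]

```text
time_s: 18.15
eef_pos: [0.4507, 0.1248, 0.0795]
eef_rot: [0.702, -0.074, 0.704, 0.074]
wrist_force: [0.4, -0.6, -1.6]
opening: 0.439
```

Run:
```python
from h import *
look('wrist','w11',[('strip1',.09)])
go(.5588,-.1252,.15,77)
```

```text
strip1 0.92 [497.8 194.6  26.2   7.9  22. ]
strip1 0.79 [452.2 124.8  94.9  39.3  13.3]
turn [ 2.505e+01 -2.600e-01  1.000e-02] shift mm [ -71.6 -219.   162.4] rows 6
turn [-1.5495e+02 -1.0000e-02 -3.6000e-01] shift mm [ -71.6  219.  -162.4] rows 19
q [ 0.02  0.15  1.99  0.    1.01 -1.77] tcp [0.4499 0.1248 0.0784] jawyaw 102.05 F [ 0.  -0.2 -2.5] open 0.442 t 18.25
```

View pics/w11.png

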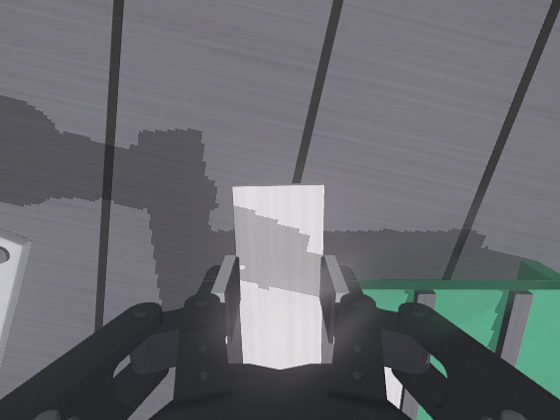

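carry_out:
  motion: [0, 0, 0, -0.02, 0, 0, 0.6, 0, 0, 0, -0.025, 0, 0, 0.6, 0, 0, 0, -0.025, 0, 0, 0.6, 6.2, 0, 0, 0, 0, 0, 0.6, 6.2, 0, 0, 0, 0, 0, 0.6, 6.2, 0, 0, 0, 0, 0, 0.6, 6.2, 0, 0, 0, 0, 0, 0.6]

```text
time_s: 18.95
eef_pos: [0.4483, 0.1247, 0.1497]
eef_rot: [0.699, 0.083, 0.705, -0.084]
wrist_force: [-0.2, -0.7, -2.4]
opening: 0.44
```

carry_out:
  motion: [0, 0, 0, 0, -0.025, 0.018, 0.6, 0, 0, 0, 0, -0.028, 0.021, 0.6, 0, 0, 0, 0, -0.028, 0.021, 0.6, 0, 0, 0, 0, -0.028, 0.021, 0.6, 0, 0, 0, 0, -0.028, 0.021, 0.6, 0, 0, 0, 0, -0.028, 0.021, 0.6, 0, 0, 0, 0, -0.028, 0.02, 0.6, 0, 0, 0, 0, -0.01, 0.007, 0.6, 0, 0, 0, 0, 0, 0, 0.6]

```text
time_s: 19.85
eef_pos: [0.5465, -0.1158, 0.1451]
eef_rot: [0.698, 0.084, 0.706, -0.084]
wrist_force: [0.4, 0.2, -2.4]
opening: 0.441
```

Run:
```python
from h import *
P=campose('wrist');T=tool()
print(((topl([[234,187],[324,185]],'wrist',T[2,3]+.0085,P)-T[:3,3])@T[:3,:3]*1000).round(1))
go(.5578,-.125,.09,77)
```

```text
[[ -7.9 -19.8 -43.7]
 [ -8.   18.9 -44.6]]
turn [-0.67 -0.7   0.05] shift mm [55.1 -6.5 13.1] rows 2
turn [1.7933e+02 8.0000e-02 1.1000e+00] shift mm [ 55.1   6.5 -13.1] rows 22
q [-0.42  0.25  1.71 -0.    1.19 -1.75] tcp [ 0.5465 -0.1158  0.1451] jawyaw 76.33 F [ 0.4  0.2 -2.4] open 0.441 t 19.85
```

carry_out:
  motion: [-0.7, -0.7, 0, 0.01, -0.006, 0.012, 0.6, 0, 0, 0, 0.015, 0, 0, 0.6, 0, 0, 0, 0.018, 0, 0, 0.6, 0, 0, 0, 0.012, 0, 0, 0.6, 0, 0, 0, 0.003, 0, 0, 0.6, 0, 0, 0, 0, 0, 0, 0.6]

```text
time_s: 20.45
eef_pos: [0.5526, -0.1174, 0.0817]
eef_rot: [0.7, 0.08, 0.705, -0.078]
wrist_force: [0.7, 0.5, -1.6]
opening: 0.444
```

Run:
```python
from h import *
look('wrist','w12')
go(.5565,-.1248,.075,77)
```

```text
turn [ 0.2  -0.42 -0.13] shift mm [ 6.9 -6.4  5.4] rows 1
turn [-179.8     0.21   -0.65] shift mm [ 6.9  6.4 -5.4] rows 22
q [-0.42  0.34  1.74  0.    1.07 -1.77] tcp [ 0.5527 -0.1174  0.0819] jawyaw 77.2 F [-0.6 -0.1 -2.5] open 0.439 t 20.5
```

View pics/w12.png

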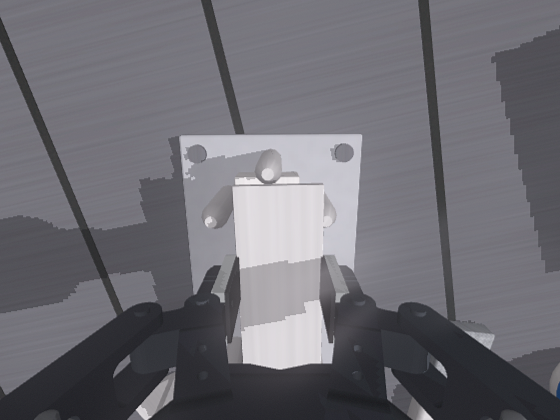

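Run:
```python
from h import *
P=campose('wrist');T=tool()
f=lambda px,z:((topl(px,'wrist',z,P)-T[:3,3])@T[:3,:3]*1000).round(1)[:,1:].tolist()
print("pins",f([[268,174],[210,222],[330,221]],.072),"strip",f([[234,185],[324,184]],T[2,3]+.0085),"plate",f([[180,136],[362,135]],.012))
```

```text
pins [[-5.8, -46.2], [-35.2, -21.9], [25.2, -22.3]] strip [[-19.7, -44.7], [18.8, -45.1]] plate [[-64.8, -60.5], [53.3, -61.1]]
```

carry_out:
  motion: [0.2, -0.4, 0, 0, -0.0056, 0.0072, 0.6, 0, 0, 0, 0, 0, 0, 0.6, 0, 0, 0, 0, 0, 0, 0.6]

```text
time_s: 20.8
eef_pos: [0.5603, -0.1252, 0.0839]
eef_rot: [0.704, 0.08, 0.701, -0.08]
wrist_force: [0.6, 0.3, -1.4]
opening: 0.441
```

Run:
```python
from h import *
go(.5584,-.1245,.0285,77)
```

```text
turn [ 0.01  0.21 -0.1 ] shift mm [55.4  0.3 -2. ] rows 2
turn [-1.7999e+02  1.5000e-01  3.3000e-01] shift mm [55.4 -0.3  2. ] rows 22
q [-0.43  0.35  1.72  0.    1.07 -1.77] tcp [ 0.5603 -0.1252  0.0839] jawyaw 77.01 F [ 0.6  0.3 -1.4] open 0.441 t 20.8
```

carry_out:
  motion: [0, 0.2, -0.1, 0.004, 0.0002, -0.002, 0.6, 0, 0, 0, 0.005, 0, 0, 0.6, 0, 0, 0, 0.005, 0, -0.0003, 0.6, 0, 0, 0, 0.005, 0, -0.0003, 0.6, 0, 0, 0, 0.005, 0, -0.0003, 0.6]

```text
time_s: 21.3
eef_pos: [0.5583, -0.125, 0.0594]
eef_rot: [0.703, 0.08, 0.702, -0.081]
wrist_force: [0.7, 0.7, -3.0]
opening: 0.442
```

Run:
```python
from h import *
go(.5584,-.1245,.0285,77)
```

```text
turn [-0.02  0.15  0.04] shift mm [30.9  0.5  0. ] rows 1
turn [ 1.7998e+02  7.0000e-02 -2.3000e-01] shift mm [30.9 -0.5 -0. ] rows 22
q [-0.43  0.38  1.73 -0.    1.02 -1.77] tcp [ 0.5583 -0.125   0.0594] jawyaw 76.98 F [ 0.7  0.7 -3. ] open 0.442 t 21.3
```

carry_out:
  motion: [0, 0.15, 0, 0.006, 0.0004, 0, 0.6, 0, 0, 0, 0.006, 0, 0, 0.6, 0, 0, 0, 0.005, 0, 0, 0.6, 0, 0, 0, 0.005, 0, 0, 0.6, 0, 0, 0, 0.003, 0, 0, 0.6]

```text
time_s: 21.8
eef_pos: [0.5576, -0.1242, 0.0309]
eef_rot: [0.702, 0.08, 0.703, -0.08]
wrist_force: [0.4, -0.1, 0.2]
opening: 0.443
```

Run:
```python
from h import *
go(.5584,-.1245,.0285,77)
```

```text
turn [-0.02 -0.14  0.02] shift mm [ 2.4 -0.1  0.9] rows 1
turn [1.7998e+02 3.0000e-02 2.2000e-01] shift mm [ 2.4  0.1 -0.9] rows 22
q [-0.43  0.43  1.74 -0.    0.97 -1.77] tcp [ 0.5576 -0.1242  0.0309] jawyaw 76.98 F [ 0.4 -0.1  0.2] open 0.443 t 21.8
```

carry_out:
  motion: [0, 0, 0, 0.001, 0, 0.0005, 0.6, 0, 0, 0, 0.001, 0, 0, 0.6]

```text
time_s: 22.0
eef_pos: [0.5577, -0.1243, 0.0308]
eef_rot: [0.701, 0.08, 0.704, -0.08]
wrist_force: [-5.6, 2.2, 10.8]
opening: 0.443
```

carry_out:
  motion: [0, 0, 0, 0, 0, 0, -0.3, 0, 0, 0, 0, 0, 0, -0.3, 0, 0, 0, 0, 0, 0, -0.3, 0, 0, 0, -0.01, 0, 0, -0.3, 0, 0, 0, -0.03, 0, 0, -0.3, 0, 0, 0, -0.04, 0, 0, 0, 0, 0, 0, -0.04, 0, 0, 1, 0, 0, 0, -0.04, 0, 0, 1, 0, 0, 0, 0, 0, 0, 1]

```text
time_s: 22.9
eef_pos: [0.5592, -0.1248, 0.2003]
eef_rot: [0.702, 0.08, 0.703, -0.08]
wrist_force: [-0.3, -0.7, 1.3]
opening: 0.008
```

Run:
```python
from h import *
look('wrist','w13',[('strip1',.037),('bar',.032)])
u=np.array([.978,.2096]);r=np.array([.5368,.223]);v=np.array([-u[1],u[0]])
c=np.array([.6239,.215])+.018*u; print(c,(c-r)@v)
go(*c,.17,102.1)
```

```text
strip1 0.91 [ 576.  -128.3  128.6   41.3  -11.9]
bar 0.52 [ 510.2 -130.1    7.7    1.9   77. ]
[0.641504  0.2187728] -0.026080159999999998
turn [-25.13  -0.71  -0.23] shift mm [ 23.  316.3 155.8] rows 8
turn [154.87  -0.31   0.98] shift mm [  23.  -316.3 -155.8] rows 19
q [-0.43  0.21  1.65 -0.    1.29 -1.77] tcp [ 0.5554 -0.1232  0.193 ] jawyaw 76.97 F [ 0.4  0.7 -0.8] open -0.002 t 23.05
```

carry_out:
  motion: [-8.3, 0, 0, 0, 0, 0, 1, -8.3, 0, 0, 0, 0, 0, 1, -8.3, 0, 0, 0, 0, 0, 1]

```text
time_s: 23.35
eef_pos: [0.5521, -0.1218, 0.1875]
eef_rot: [0.696, -0.074, 0.71, 0.081]
wrist_force: [-0.2, 0.0, -0.7]
opening: 0.003
```

carry_out:
  motion: [0, 0, 0, 0, 0.04, 0.019, 1, 0, 0, 0, 0, 0.04, 0.02, 1, 0, 0, 0, 0, 0.04, 0.02, 1, 0, 0, 0, 0, 0.04, 0.02, 1, 0, 0, 0, 0, 0.04, 0.02, 1, 0, 0, 0, 0, 0.04, 0.02, 1, 0, 0, 0, 0, 0.04, 0.02, 1, 0, 0, 0, 0, 0.02, 0.01, 1, 0, 0, 0, 0, 0, 0, 1, 0, 0, 0, 0, 0, 0, 1]

```text
time_s: 24.35
eef_pos: [0.621, 0.2147, 0.1641]
eef_rot: [0.682, -0.073, 0.723, 0.083]
wrist_force: [0.4, 0.4, 0.4]
opening: 0.002
```

```bash
cat >> h.py <<'E'
U=np.array([.978,.2096]);V=np.array([-.2096,.978]);RK=np.array([.5368,.223])
def strips():
    P=campose('wrist'); ctrl.camera('wrist')
    print("tcp rack",((tool()[:2,3]-RK)@np.c_[U,V]).round(4))
    for d in ctrl.trace('wrist','strip1')[:3]:
        c=max(cv2.findContours(d['pixels'].astype(np.uint8),0,1)[0],key=cv2.contourArea)[:,0]
        w=(topl(c,'wrist',.065,P)[:,:2]-RK)@np.c_[U,V]; print(round(d['conf'],2),"rack x",w[:,0].min().round(4),w[:,0].max().round(4),"y",np.percentile(w[:,1],[3,97]).round(4))
def rk(x,y): return RK+U*x+V*y
E
python3 - <<'E'
from h import *
strips()
go(*rk(.103,-.0265),.0625,102.1)
E
```

```text
tcp rack [ 0.0803 -0.026 ]
0.78 rack x -0.0659 0.0839 y [-0.0433 -0.0036]
0.73 rack x 0.1232 0.1969 y [-0.1823 -0.1023]
turn [ 0.5  -3.16 -1.21] shift mm [102.1   0.2  22.4] rows 3
turn [-179.42    1.9    -4.94] shift mm [102.1  -0.2 -22.4] rows 22
q [ 0.14  0.45  1.4   0.02  1.35 -1.65] tcp [0.6212 0.2138 0.1646] jawyaw 102.57 F [ 0.2 -1.1 -0. ] open -0.002 t 24.45
```

carry_out:
  motion: [0.5, -3.1, -1.2, 0, 0.002, 0.023, 1, 0, 0, 0, 0.02, 0, 0.001, 1, 0, 0, 0, 0.02, 0, 0, 1, 0, 0, 0, 0.015, 0, 0, 1, 0, 0, 0, 0.008, 0, 0, 1, 0, 0, 0, 0, 0, 0, 1]

```text
time_s: 25.05
eef_pos: [0.6457, 0.2119, 0.0985]
eef_rot: [0.704, -0.072, 0.703, 0.07]
wrist_force: [0.1, -0.5, 0.9]
opening: 0.0
```

Run:
```python
from h import *
go(*rk(.103,-.0245),.0625,102.1)
```

```text
turn [-0.61  0.04  0.13] shift mm [36.   9.1 -1.1] rows 1
turn [ 1.7939e+02  2.0000e-01 -6.0000e-02] shift mm [36.  -9.1  1.1] rows 22
q [ 0.14  0.54  1.42 -0.    1.19 -1.63] tcp [0.6457 0.2119 0.0985] jawyaw 101.49 F [ 0.1 -0.5  0.9] open 0.0 t 25.05
```

carry_out:
  motion: [-0.6, 0, 0.1, 0.004, 0.009, 0, 1, 0, 0, 0, 0.01, 0, 0, 1, 0, 0, 0, 0.01, 0, 0, 1, 0, 0, 0, 0.007, 0, 0, 1, 0, 0, 0, 0.003, 0, 0, 1, 0, 0, 0, 0, 0, 0, 1]

```text
time_s: 25.65
eef_pos: [0.6449, 0.2215, 0.0636]
eef_rot: [0.704, -0.075, 0.702, 0.075]
wrist_force: [0.0, -0.4, 0.6]
opening: 0.0
```

Run:
```python
from h import *
go(*rk(.103,-.0245),.0625,102.1)
```

```text
turn [0.04 0.2  0.03] shift mm [ 1.1 -0.4 -2.4] rows 1
turn [-1.7996e+02 -4.0000e-02  3.1000e-01] shift mm [1.1 0.4 2.4] rows 22
q [ 0.16  0.58  1.43 -0.    1.13 -1.63] tcp [0.6449 0.2215 0.0636] jawyaw 102.14 F [ 0.  -0.4  0.6] open 0.0 t 25.65
```

carry_out:
  motion: [0, 0.1, 0, 0.0012, -0.0003, -0.003, 1, 0, 0, 0, 0.0005, 0, -0.006, 1, 0, 0, 0, 0.0005, 0, -0.006, 1, 0, 0, 0, 0.0005, 0, -0.006, 1, 0, 0, 0, 0.0005, 0, -0.006, 1, 0, 0, 0, 0.0005, 0, -0.006, 1, 0, 0, 0, 0.0005, 0, -0.006, 1, 0, 0, 0, 0.0005, 0, -0.006, 1]

```text
time_s: 26.45
eef_pos: [0.6015, 0.2114, 0.062]
eef_rot: [0.707, -0.075, 0.699, 0.075]
wrist_force: [3.0, 0.8, 3.0]
opening: 0.0
```

Run:
```python
from h import *
strips()
go(*rk(.0105,-.0245),.062,102.1)
```

```text
tcp rack [ 0.0598 -0.0248]
0.78 rack x -0.0541 0.0495 y [-0.0433 -0.0027]
turn [0.02 0.54 0.05] shift mm [ -0.4   0.3 -49.5] rows 1
turn [-1.7997e+02 -8.0000e-02  8.5000e-01] shift mm [-0.4 -0.3 49.5] rows 22
q [ 0.15  0.5   1.56 -0.    1.07 -1.63] tcp [0.6006 0.2113 0.0616] jawyaw 102.12 F [ 0.9 -0.1 -0.2] open 0.004 t 26.55
```

carry_out:
  motion: [0, 0.4, 0, 0, 0, -0.005, 1, 0, 0, 0, 0.0003, 0, -0.006, 1, 0, 0, 0, 0.0003, 0, -0.006, 1, 0, 0, 0, 0.0002, 0, -0.006, 1, 0, 0, 0, 0.0002, 0, -0.006, 1, 0, 0, 0, 0.0002, 0, -0.006, 1, 0, 0, 0, 0, 0, -0.005, 1, 0, 0, 0, 0, 0, 0, 1]

```text
time_s: 27.35
eef_pos: [0.5596, 0.2024, 0.0612]
eef_rot: [0.705, -0.075, 0.701, 0.074]
wrist_force: [1.7, 1.0, 1.7]
opening: -0.002
```

Run:
```python
from h import *
strips()
go(*rk(.0105,-.0245),.062,102.1)
```

```text
tcp rack [ 0.018  -0.0249]
0.67 rack x -0.0969 0.0068 y [-0.0431 -0.0023]
0.22 rack x -0.0834 0.0866 y [-0.0121  0.1161]
turn [0.02 0.26 0.06] shift mm [-1.1  0.4 -7.5] rows 1
turn [-1.7998e+02 -9.0000e-02  4.1000e-01] shift mm [-1.1 -0.4  7.5] rows 22
q [ 0.15  0.42  1.67 -0.    1.04 -1.63] tcp [0.5597 0.2024 0.0609] jawyaw 102.12 F [0.4 0.3 1.2] open -0.002 t 27.45
```

carry_out:
  motion: [0, 0.2, 0, -0.001, 0, -0.004, 1, 0, 0, 0, 0, 0, -0.003, 1, 0, 0, 0, 0, 0, 0, 1, 0, 0, 0, -0.015, 0, 0.004, 1, 0, 0, 0, -0.03, 0, 0, 0]

```text
time_s: 27.95
eef_pos: [0.5502, 0.2007, 0.1011]
eef_rot: [0.698, -0.075, 0.708, 0.074]
wrist_force: [0.7, -0.3, 0.6]
opening: 0.155
```

carry_out:
  motion: [0, 0, 0, -0.01, 0, -0.02, -0.3, 0, 0, 0, 0, 0.001, -0.025, -0.3, 0, 0, 0, 0, 0, -0.025, -0.3, 0, 0, 0, 0, 0, -0.025, -0.3, 0, 0, 0, 0, 0, -0.015, -0.3, 0, 0, 0, 0, 0, 0, -0.3, 0, 0, 0, 0, 0, 0, -0.3]

```text
time_s: 28.65
eef_pos: [0.4383, 0.1778, 0.1151]
eef_rot: [0.697, -0.075, 0.709, 0.074]
wrist_force: [-0.7, 0.6, 0.2]
opening: 0.651
```

Run:
```python
from h import *
strips()
go(*rk(-.103,-.0235),.0565,102.1)
```

```text
tcp rack [-0.1057 -0.0235]
0.66 rack x -0.1536 -0.0032 y [-0.0429 -0.0017]
turn [ 0.02 -0.92  0.01] shift mm [58.5  0.1  2.2] rows 2
turn [-1.7997e+02 -2.0000e-02 -1.4500e+00] shift mm [58.5 -0.1 -2.2] rows 22
q [ 0.13  0.11  1.94 -0.    1.1  -1.65] tcp [0.4388 0.1779 0.115 ] jawyaw 102.12 F [ 0.6 -1.4 -0.1] open 0.652 t 28.75
```

carry_out:
  motion: [0, -0.9, 0, 0.01, 0.001, 0.001, -0.3, 0, 0, 0, 0.012, 0, 0, -0.3, 0, 0, 0, 0.012, 0, 0, -0.3, 0, 0, 0, 0.008, 0, 0, -0.3, 0, 0, 0, 0.004, 0, 0, -0.3, 0, 0, 0, 0, 0, 0, -0.3]

```text
time_s: 29.35
eef_pos: [0.4423, 0.1791, 0.0655]
eef_rot: [0.703, -0.075, 0.704, 0.074]
wrist_force: [-1.2, 0.1, 0.8]
opening: 0.651
```

Run:
```python
from h import *
go(*rk(-.105,-.0228),.0565,102.1)
```

```text
turn [-0.01 -0.06  0.02] shift mm [ 9.   0.3 -3.4] rows 1
turn [1.7999e+02 2.0000e-02 9.0000e-02] shift mm [ 9.  -0.3  3.4] rows 22
q [ 0.14  0.19  1.97 -0.    0.98 -1.65] tcp [0.4423 0.1791 0.0655] jawyaw 102.09 F [-1.2  0.1  0.8] open 0.651 t 29.35
```

carry_out:
  motion: [0, 0, 0, 0.004, 0.0003, -0.003, -0.3, 0, 0, 0, 0.004, 0, 0, -0.3, 0, 0, 0, 0.0005, 0, 0, -0.3, 0, 0, 0, 0, 0, 0, -0.3]

```text
time_s: 29.75
eef_pos: [0.4395, 0.1788, 0.0568]
eef_rot: [0.703, -0.075, 0.703, 0.074]
wrist_force: [0.1, 0.1, -1.2]
opening: 0.652
```

Run:
```python
from h import *
go(*rk(-.105,-.0228),.0565,102.1)
```

```text
turn [-0.01 -0.01  0.02] shift mm [ 0.3  0.  -0.7] rows 1
turn [1.7999e+02 3.0000e-02 1.0000e-02] shift mm [ 0.3 -0.   0.7] rows 22
q [ 0.14  0.2   1.98 -0.    0.96 -1.65] tcp [0.4395 0.1788 0.0568] jawyaw 102.09 F [ 0.1  0.1 -1.2] open 0.652 t 29.75
```

carry_out:
  motion: [0, 0, 0, 0, 0, 0, 0.6, 0, 0, 0, 0, 0, 0, 0.6, 0, 0, 0, 0, 0, 0, 0.6, 0, 0, 0, 0, 0, 0, 0.6, 0, 0, 0, 0, 0, 0, 0.6, 0, 0, 0, -0.003, 0, 0, 0.6, 0, 0, 0, -0.008, 0, 0, 0.6, 0, 0, 0, -0.02, 0, 0, 0.6, 0, 0, 0, -0.03, 0, 0, 0.6, 0, 0, 0, -0.03, 0, 0, 0.6]

```text
time_s: 30.75
eef_pos: [0.435, 0.1781, 0.1473]
eef_rot: [0.699, -0.075, 0.707, 0.074]
wrist_force: [0.2, 0.4, -2.6]
opening: 0.44
```

Run:
```python
from h import *
P=campose('wrist');T=tool();ctrl.camera('wrist')
for d in ctrl.trace('wrist','strip1'):
  c=max(cv2.findContours(d['pixels'].astype(np.uint8),0,1)[0],key=cv2.contourArea)[:,0]
  w=(topl(c,'wrist',T[2,3]+.0085,P)-T[:3,3])@T[:3,:3]*1000; print(d['conf'],"tool y",w[:,1].min(),w[:,1].max(),"z",w[:,2].min(),w[:,2].max())
go(.5584,-.1245,.15,77)
```

```text
0.94 tool y -20.15492085107122 19.537381546552854 z -48.57111833750425 49.6406838347075
turn [25.09 -0.12  0.04] shift mm [   0.9 -268.5  184.8] rows 7
turn [-1.5491e+02 -5.0000e-02 -1.7000e-01] shift mm [   0.9  268.5 -184.8] rows 19
q [ 0.14  0.05  1.93 -0.    1.17 -1.65] tcp [0.4387 0.1787 0.1509] jawyaw 102.09 F [ 1.6  0.7 -2. ] open 0.443 t 30.85
```

carry_out:
  motion: [8.3, 0, 0, 0, 0, 0, 0.6, 8.3, 0, 0, 0, 0, 0, 0.6, 8.3, 0, 0, 0, 0, 0, 0.6]

```text
time_s: 31.15
eef_pos: [0.4383, 0.1787, 0.1509]
eef_rot: [0.702, 0.083, 0.702, -0.084]
wrist_force: [0.1, 0.4, -2.9]
opening: 0.442
```

carry_out:
  motion: [0, 0, 0, -0.003, -0.03, 0.021, 0.6, 0, 0, 0, 0, -0.036, 0.025, 0.6, 0, 0, 0, 0, -0.036, 0.025, 0.6, 0, 0, 0, 0, -0.036, 0.025, 0.6, 0, 0, 0, 0, -0.036, 0.025, 0.6, 0, 0, 0, 0, -0.036, 0.025, 0.6, 0, 0, 0, 0, -0.036, 0.025, 0.6, 0, 0, 0, 0, -0.01, 0.007, 0.6, 0, 0, 0, 0, 0, 0, 0.6, 0, 0, 0, 0, 0, 0, 0.6]

```text
time_s: 32.15
eef_pos: [0.5481, -0.1212, 0.1448]
eef_rot: [0.698, 0.085, 0.706, -0.084]
wrist_force: [-0.3, 1.2, -1.8]
opening: 0.437
```

Run:
```python
from h import *
go(.562,-.1255,.085,77)
```

```text
turn [-0.75 -0.67 -0.05] shift mm [59.8 -1.1 14.5] rows 2
turn [ 1.7924e+02 -9.0000e-02  1.0600e+00] shift mm [ 59.8   1.1 -14.5] rows 22
q [-0.43  0.25  1.71 -0.    1.19 -1.76] tcp [ 0.5481 -0.1212  0.1448] jawyaw 76.25 F [-0.3  1.2 -1.8] open 0.437 t 32.15
```

carry_out:
  motion: [-0.7, -0.7, 0, 0.01, -0.001, 0.013, 0.6, 0, 0, 0, 0.015, 0, 0, 0.6, 0, 0, 0, 0.016, 0, 0, 0.6, 0, 0, 0, 0.01, 0, 0, 0.6, 0, 0, 0, 0.003, 0, 0, 0.6, 0, 0, 0, 0, 0, 0, 0.6]

```text
time_s: 32.75
eef_pos: [0.5562, -0.1161, 0.0857]
eef_rot: [0.701, 0.079, 0.705, -0.076]
wrist_force: [-0.3, -0.1, -1.8]
opening: 0.445
```

Run:
```python
from h import *
go(.562,-.1255,.085,77)
```

```text
turn [ 0.37 -0.38 -0.2 ] shift mm [ 0.7 -7.9  7.8] rows 1
turn [-179.62    0.31   -0.6 ] shift mm [ 0.7  7.9 -7.8] rows 22
q [-0.42  0.34  1.73  0.    1.08 -1.77] tcp [ 0.5562 -0.1161  0.0857] jawyaw 77.37 F [-0.3 -0.1 -1.8] open 0.445 t 32.75
```

carry_out:
  motion: [0.35, -0.4, -0.2, 0, -0.0078, 0.0075, 0.6, 0, 0, 0, 0, 0, 0, 0.6, 0, 0, 0, 0, 0, 0, 0.6]

```text
time_s: 33.05
eef_pos: [0.563, -0.126, 0.087]
eef_rot: [0.704, 0.079, 0.702, -0.08]
wrist_force: [-0.4, 0.3, -1.5]
opening: 0.439
```

Run:
```python
from h import *
look('wrist','w14')
go(.562,-.1255,.0335,77)
```

```text
turn [0.03 0.21 0.06] shift mm [53.7  0.4 -1.4] rows 2
turn [-1.7997e+02 -1.0000e-01  3.2000e-01] shift mm [53.7 -0.4  1.4] rows 22
q [-0.43  0.35  1.71 -0.    1.07 -1.77] tcp [ 0.5632 -0.1262  0.0872] jawyaw 77.03 F [ 0.2  0.8 -2.5] open 0.442 t 33.1
```

View pics/w14.png

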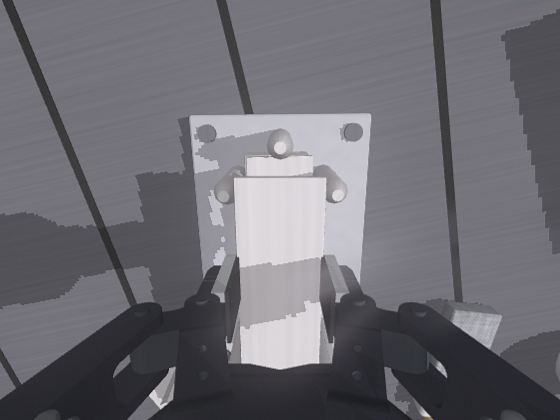

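Run:
```python
from h import *
P=campose('wrist');T=tool()
f=lambda px,z:((topl(px,'wrist',z,P)-T[:3,3])@T[:3,:3]*1000).round(1)[:,1:].tolist()
print("pins",f([[281,147],[221,195],[339,195]],.072),"strip",f([[234.5,178],[326,177]],T[2,3]+.0085),"under",f([[246,156],[312,155]],.037))
```

```text
pins [[0.5, -58.5], [-29.9, -34.6], [29.9, -34.6]] strip [[-19.3, -47.8], [19.5, -48.2]] under [[-20.2, -50.0], [19.2, -50.6]]
```

carry_out:
  motion: [0, 0.2, 0, 0.005, 0.0003, -0.0014, 0.6, 0, 0, 0, 0.006, 0, 0, 0.6, 0, 0, 0, 0.006, 0, -0.0003, 0.6, 0, 0, 0, 0.006, 0, -0.0003, 0.6, 0, 0, 0, 0.005, 0, -0.0003, 0.6]

```text
time_s: 33.6
eef_pos: [0.5616, -0.1259, 0.058]
eef_rot: [0.703, 0.08, 0.702, -0.081]
wrist_force: [0.6, -0.6, -2.1]
opening: 0.445
```

Run:
```python
from h import *
go(.562,-.1258,.0335,77)
```

```text
turn [-0.    0.1   0.08] shift mm [24.5  0.2  0.4] rows 1
turn [ 1.8e+02  1.3e-01 -1.6e-01] shift mm [24.5 -0.2 -0.4] rows 22
q [-0.43  0.39  1.73 -0.    1.02 -1.77] tcp [ 0.5616 -0.1259  0.058 ] jawyaw 77.0 F [ 0.6 -0.6 -2.1] open 0.445 t 33.6
```

carry_out:
  motion: [0, 0.1, 0, 0.005, 0, 0, 0.6, 0, 0, 0, 0.006, 0, 0, 0.6, 0, 0, 0, 0.005, 0, 0, 0.6, 0, 0, 0, 0.003, 0, 0, 0.6, 0, 0, 0, 0.002, 0, 0, 0.6]

```text
time_s: 34.1
eef_pos: [0.5612, -0.1255, 0.0352]
eef_rot: [0.702, 0.08, 0.703, -0.08]
wrist_force: [-8.1, 2.7, 22.7]
opening: 0.443
```

Run:
```python
from h import *
go(.562,-.1258,.0335,77)
```

```text
turn [ 0.01 -0.11  0.04] shift mm [ 1.7 -0.1  0.9] rows 1
turn [-1.7999e+02 -7.0000e-02 -1.7000e-01] shift mm [ 1.7  0.1 -0.9] rows 22
q [-0.43  0.43  1.73 -0.    0.98 -1.77] tcp [ 0.5612 -0.1255  0.0352] jawyaw 77.01 F [-8.1  2.7 22.7] open 0.443 t 34.1
```

Seated. Release, rise, and look for the weight.

carry_out:
  motion: [0, 0, 0, -0.0005, 0, 0, -0.3, 0, 0, 0, 0, 0, 0, -0.3, 0, 0, 0, 0, 0, 0, -0.3, 0, 0, 0, -0.01, 0, 0, -0.3, 0, 0, 0, -0.03, 0, 0, -0.3, 0, 0, 0, -0.04, 0, 0, -0.3, 0, 0, 0, -0.04, 0, 0, -0.3, 0, 0, 0, -0.04, 0, 0, -0.3, 0, 0, 0, 0, 0, 0, -0.3, 0, 0, 0, 0, 0, 0, -0.3]

```text
time_s: 35.1
eef_pos: [0.5625, -0.1259, 0.2069]
eef_rot: [0.704, 0.079, 0.701, -0.081]
wrist_force: [0.7, 0.6, -0.0]
opening: 0.65
```

Run:
```python
from h import *
look('wrist','w15',[('strip1',.042),('weight',.014)])
im,o=look('top','t15',[('weight',.014)])
r=ctrl.landmark_of('top','weight')[0]; P=o[1]; print((P@np.r_[r['point'],1]).round(4),r['conf'])
go(.4015,-.37,.15,19.4)
```

```text
strip1 0.6 [ 587.2 -132.   149.1   40.6  -13.4]
weight 0.83 [ 394.2 -343.2  105.6   45.7  -70.5]
weight 0.74 [ 401.6 -369.7  152.3   42.4  -70.9]
weight 0.25 [ 543.6 -157.6   95.8   64.3  -24.1]
[ 0.4063 -0.3694  0.0015  1.    ] 0.62
turn [57.6  -0.06  0.08] shift mm [  54.  -232.1  177.5] rows 7
turn [-1.224e+02 -1.000e-01 -6.000e-02] shift mm [  54.   232.1 -177.5] rows 15
q [-0.43  0.21  1.63 -0.    1.3  -1.77] tcp [ 0.5614 -0.1255  0.204 ] jawyaw 77.0 F [-0.1 -0.4 -0.6] open 0.646 t 35.4
```

carry_out:
  motion: [8.2, 0, 0, 0, 0, 0, -0.3, 8.2, 0, 0, 0, 0, 0, -0.3, 8.2, 0, 0, 0, 0, 0, -0.3, 8.2, 0, 0, 0, 0, 0, -0.3, 8.2, 0, 0, 0, 0, 0, -0.3, 8.2, 0, 0, 0, 0, 0, -0.3, 8.2, 0, 0, 0, 0, 0, -0.3]

```text
time_s: 36.1
eef_pos: [0.5574, -0.1238, 0.1951]
eef_rot: [0.564, 0.417, 0.576, -0.42]
wrist_force: [-1.2, 0.7, -0.6]
opening: 0.65
```

Run:
```python
from h import *
go(.404,-.37,.16,19.1)
```

```text
turn [-1.7  -0.63  0.76] shift mm [  35.1 -225.5  182.5] rows 6
turn [178.29   1.19   0.97] shift mm [  35.1  225.5 -182.5] rows 21
q [-0.43  0.22  1.64 -0.    1.3  -0.73] tcp [ 0.5574 -0.1238  0.1951] jawyaw 17.4 F [-1.2  0.7 -0.6] open 0.65 t 36.1
```

carry_out:
  motion: [-0.8, -0.6, 0.7, 0.002, -0.03, 0.024, -0.3, 0, 0, 0, 0.003, -0.037, 0.03, -0.3, 0, 0, 0, 0.003, -0.037, 0.03, -0.3, 0, 0, 0, 0.003, -0.037, 0.03, -0.3, 0, 0, 0, 0.003, -0.037, 0.03, -0.3, 0, 0, 0, 0.003, -0.035, 0.03, -0.3, 0, 0, 0, 0, -0.012, 0.008, -0.3, 0, 0, 0, 0, 0, 0, -0.3, 0, 0, 0, 0, 0, 0, -0.3]

```text
time_s: 37.0
eef_pos: [0.391, -0.3696, 0.1684]
eef_rot: [0.567, 0.417, 0.577, -0.414]
wrist_force: [0.7, 0.2, 0.4]
opening: 0.652
```

Run:
```python
from h import *
look('wrist','w16',[('weight',.014)])
go(.404,-.37,.08,19.1)
```

```text
weight 0.8 [ 400.2 -370.1  150.4   40.2  -70.1]
weight 0.4 [ 535.8 -164.6  118.1   43.7  -12.3]
turn [-0.96 -0.77  0.34] shift mm [88.7 11.4  5. ] rows 2
turn [179.03   0.53   1.21] shift mm [ 88.7 -11.4  -5. ] rows 22
q [-0.98  0.17  1.75 -0.    1.23 -1.29] tcp [ 0.3916 -0.369   0.1687] jawyaw 18.14 F [-0.7  0.5 -0. ] open 0.652 t 37.1
```

View pics/w16.png

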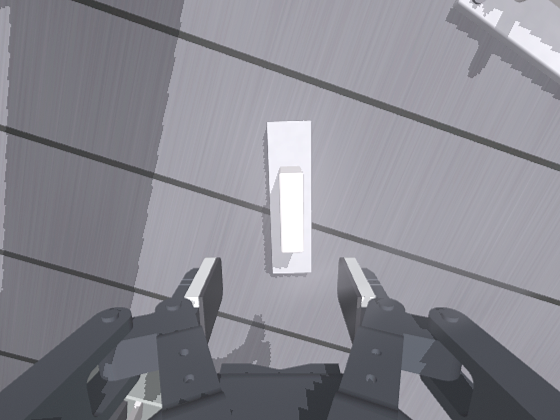

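Run:
```python
from h import *
w=topl([[280,173],[303,172],[282,252],[303,252]],'wrist',.056)[:,:2]*1000; print(w.round(1),w.mean(0))
go(.4008,-.3703,.08,19.8)
```

```text
[[ 381.8 -340.3]
 [ 399.1 -333.7]
 [ 404.8 -404.9]
 [ 422.  -399.2]] [ 401.91611801 -369.54224462]
turn [-1.66 -0.77  0.33] shift mm [88.7  8.2  4.3] rows 2
turn [178.33   0.52   1.21] shift mm [88.7 -8.2 -4.3] rows 21
q [-0.98  0.17  1.75 -0.    1.23 -1.29] tcp [ 0.3916 -0.369   0.1687] jawyaw 18.14 F [-0.7  0.5 -0. ] open 0.652 t 37.1
```

carry_out:
  motion: [-1.5, -0.8, 0.3, 0.01, 0.008, 0.004, -0.3, 0, 0, 0, 0.02, 0, 0, -0.3, 0, 0, 0, 0.02, 0, 0, -0.3, 0, 0, 0, 0.02, 0, 0, -0.3, 0, 0, 0, 0.01, 0, 0, -0.3, 0, 0, 0, 0, 0, 0, -0.3]

```text
time_s: 37.7
eef_pos: [0.4082, -0.3629, 0.0879]
eef_rot: [0.582, 0.403, 0.579, -0.403]
wrist_force: [-0.3, 0.0, -0.5]
opening: 0.648
```

Run:
```python
from h import *
go(.4012,-.3698,.025,19.6)
```

```text
turn [ 0.9   0.21 -0.13] shift mm [62.9 -8.9  4.1] rows 2
turn [-179.1     0.2     0.33] shift mm [62.9  8.9 -4.1] rows 22
q [-0.94  0.29  1.79  0.    1.05 -1.3 ] tcp [ 0.4082 -0.3629  0.0879] jawyaw 20.5 F [-0.3  0.  -0.5] open 0.648 t 37.7
```

carry_out:
  motion: [0.9, 0.2, -0.1, 0, -0.009, 0.004, -0.3, 0, 0, 0, 0, 0, 0, -0.3, 0, 0, 0, 0.01, 0, 0, -0.3, 0, 0, 0, 0.01, 0, 0, -0.3, 0, 0, 0, 0.01, 0, 0, -0.3, 0, 0, 0, 0, 0, 0, -0.3]

```text
time_s: 38.3
eef_pos: [0.4025, -0.3716, 0.0588]
eef_rot: [0.58, 0.407, 0.576, -0.408]
wrist_force: [0.5, -0.2, 0.2]
opening: 0.648
```

Run:
```python
from h import *
look('wrist','w17',[('weight',.014)])
go(.4012,-.3698,.025,19.6)
```

```text
weight 0.68 [ 400.6 -370.4  149.1   40.4  -70.4]
turn [-0.    0.39 -0.13] shift mm [35.1 -1.  -3. ] rows 1
turn [180.    -0.21  -0.61] shift mm [35.1  1.   3. ] rows 22
q [-0.96  0.34  1.8   0.    1.   -1.3 ] tcp [ 0.4031 -0.3723  0.0601] jawyaw 19.6 F [ 0.3  0.4 -0.1] open 0.651 t 38.4
```

carry_out:
  motion: [0, 0.4, -0.1, 0.006, -0.001, -0.003, -0.3, 0, 0, 0, 0.01, 0, 0, -0.3, 0, 0, 0, 0.009, 0, 0, -0.3, 0, 0, 0, 0.006, 0, 0, -0.3, 0, 0, 0, 0.002, 0, 0, -0.3]

```text
time_s: 38.9
eef_pos: [0.4014, -0.37, 0.0248]
eef_rot: [0.578, 0.408, 0.578, -0.407]
wrist_force: [-1.0, 0.2, -0.1]
opening: 0.65
```

Run:
```python
from h import *
go(.4012,-.3698,.025,19.6)
```

```text
turn [ 0.01  0.02 -0.04] shift mm [-0.2 -0.1 -0.2] rows 1
turn [-1.7999e+02  7.0000e-02  3.0000e-02] shift mm [-0.2  0.1  0.2] rows 22
q [-0.96  0.4   1.81  0.    0.94 -1.31] tcp [ 0.4014 -0.37    0.0248] jawyaw 19.61 F [-1.   0.2 -0.1] open 0.65 t 38.9
```

carry_out:
  motion: [0, 0, 0, 0, 0, 0, 0.9, 0, 0, 0, 0, 0, 0, 0.9, 0, 0, 0, 0, 0, 0, 0.9, 0, 0, 0, 0, 0, 0, 0.9, 0, 0, 0, 0, 0, 0, 0.9, 0, 0, 0, 0, 0, 0, 0.9, 0, 0, 0, 0, 0, 0, 0.9]

```text
time_s: 39.6
eef_pos: [0.401, -0.3698, 0.0243]
eef_rot: [0.578, 0.408, 0.578, -0.407]
wrist_force: [-0.1, 0.1, -2.6]
opening: 0.225
```

carry_out:
  motion: [0, 0, 0, -0.004, 0, 0, 0.9, 0, 0, 0, -0.01, 0, 0, 0.9, 0, 0, 0, -0.02, 0, 0, 0.9, 0, 0, 0, -0.03, 0, 0, 0.9, 0, 0, 0, -0.03, 0, 0, 0.9, 0, 0, 0, -0.03, 0, 0, 0.9, 0, 0, 0, -0.015, 0, 0, 0.9, 0, 0, 0, 0, 0, 0, 0.9, 0, 0, 0, 0, 0, 0, 0.9]

```text
time_s: 40.5
eef_pos: [0.3978, -0.3642, 0.1662]
eef_rot: [0.573, 0.41, 0.582, -0.405]
wrist_force: [-0.3, -0.1, -6.6]
opening: 0.221
```

Run:
```python
from h import *
P=campose('wrist');T=tool();ctrl.camera('wrist')
for d in ctrl.trace('wrist','weight'):
  print(d['conf'],rect(d['pixels'],'wrist',T[2,3]-.011,P))
  c=max(cv2.findContours(d['pixels'].astype(np.uint8),0,1)[0],key=cv2.contourArea)[:,0]
  w=(topl(c,'wrist',T[2,3]-.011,P)-T[:3,3])@T[:3,:3]*1000; print("tool y",w[:,1].min(),w[:,1].max(),"z",w[:,2].min(),w[:,2].max())
go(.5862,-.1317,.155,77)
```

```text
0.61 [ 396.2 -361.4  142.2   40.4  -70.4]
tool y -20.629912268616863 19.772616587780607 z -74.16269201579422 68.03102235605196
turn [-57.38  -0.89  -0.27] shift mm [ 10.5 268.8 131.5] rows 7
turn [122.61  -0.32   1.04] shift mm [  10.5 -268.8 -131.5] rows 15
q [-0.96  0.18  1.75  0.    1.23 -1.31] tcp [ 0.3976 -0.364   0.1655] jawyaw 19.62 F [ 0.4 -0.5 -7.5] open 0.228 t 40.6
```

carry_out:
  motion: [-8.2, 0, 0, 0, 0, 0, 0.9, -8.2, 0, 0, 0, 0, 0, 0.9, -8.2, 0, 0, 0, 0, 0, 0.9, -8.2, 0, 0, 0, 0, 0, 0.9, -8.2, 0, 0, 0, 0, 0, 0.9, -8.2, 0, 0, 0, 0, 0, 0.9, -8.2, 0, 0, 0, 0, 0, 0.9]

```text
time_s: 41.3
eef_pos: [0.393, -0.3578, 0.1534]
eef_rot: [0.696, 0.077, 0.712, -0.056]
wrist_force: [0.7, 0.3, -8.3]
opening: 0.224
```

Run:
```python
from h import *
go(.5868,-.1317,.155,77)
```

```text
turn [ 2.17 -1.52 -1.51] shift mm [ -1.6 263.9 138. ] rows 6
turn [-177.8     2.34   -2.35] shift mm [  -1.6 -263.9 -138. ] rows 21
q [-0.96  0.19  1.76  0.    1.23 -2.34] tcp [ 0.393  -0.3578  0.1534] jawyaw 79.15 F [ 0.7  0.3 -8.3] open 0.224 t 41.3
```

carry_out:
  motion: [2, -1.5, -1.5, -0.003, 0.03, 0.015, 0.9, 0, 0, 0, -0.003, 0.038, 0.02, 0.9, 0, 0, 0, 0, 0.038, 0.02, 0.9, 0, 0, 0, 0, 0.038, 0.02, 0.9, 0, 0, 0, 0, 0.038, 0.02, 0.9, 0, 0, 0, 0, 0.038, 0.02, 0.9, 0, 0, 0, 0, 0.03, 0.015, 0.9, 0, 0, 0, 0, 0.008, 0.005, 0.9, 0, 0, 0, 0, 0, 0, 0.9, 0, 0, 0, 0, 0, 0, 0.9]

```text
time_s: 42.3
eef_pos: [0.5779, -0.1228, 0.1423]
eef_rot: [0.694, 0.082, 0.711, -0.074]
wrist_force: [0.1, -0.8, -7.3]
opening: 0.225
```

Run:
```python
from h import *
go(.5868,-.1317,.13,77)
```

```text
turn [ 0.29 -1.47 -0.45] shift mm [12.3 -6.6 10.7] rows 1
turn [-179.7     0.71   -2.31] shift mm [ 12.3   6.6 -10.7] rows 22
q [-0.41  0.32  1.62  0.    1.22 -1.76] tcp [ 0.5779 -0.1228  0.1423] jawyaw 77.28 F [ 0.1 -0.8 -7.3] open 0.225 t 42.3
```

carry_out:
  motion: [0.3, -1.5, -0.45, 0.005, -0.006, 0.01, 0.9, 0, 0, 0, 0.008, 0, 0, 0.9, 0, 0, 0, 0.008, 0, 0, 0.9, 0, 0, 0, 0.004, 0, 0, 0.9, 0, 0, 0, 0, 0, 0, 0.9, 0, 0, 0, 0, 0, 0, 0.9]

```text
time_s: 42.9
eef_pos: [0.581, -0.1349, 0.1128]
eef_rot: [0.7, 0.083, 0.705, -0.082]
wrist_force: [0.8, -0.1, -7.0]
opening: 0.227
```

Run:
```python
from h import *
go(.5868,-.1317,.105,77)
```

```text
turn [-0.38 -0.41 -0.01] shift mm [7.8 4.4 4.9] rows 1
turn [ 1.7962e+02 -2.0000e-02  6.4000e-01] shift mm [ 7.8 -4.4 -4.9] rows 22
q [-0.43  0.36  1.64 -0.    1.15 -1.76] tcp [ 0.581  -0.1349  0.1128] jawyaw 76.62 F [ 0.8 -0.1 -7. ] open 0.227 t 42.9
```

carry_out:
  motion: [-0.4, -0.4, 0, 0.006, 0.0043, 0.0047, 0.9, 0, 0, 0, 0, 0, 0, 0.9, 0, 0, 0, 0, 0, 0, 0.9]

```text
time_s: 43.2
eef_pos: [0.5875, -0.1315, 0.107]
eef_rot: [0.703, 0.08, 0.702, -0.08]
wrist_force: [0.5, -0.1, -6.7]
opening: 0.225
```

Run:
```python
from h import *
look('wrist','w18')
go(.5868,-.1317,.067,77)
```

```text
turn [ 0.06  0.07 -0.02] shift mm [39.9 -0.4 -0.5] rows 1
turn [-1.7994e+02  4.0000e-02  1.1000e-01] shift mm [39.9  0.4  0.5] rows 22
q [-0.42  0.37  1.63  0.    1.13 -1.76] tcp [ 0.5874 -0.1314  0.1069] jawyaw 77.06 F [-0.7  0.3 -7.5] open 0.222 t 43.25
```

View pics/w18.png

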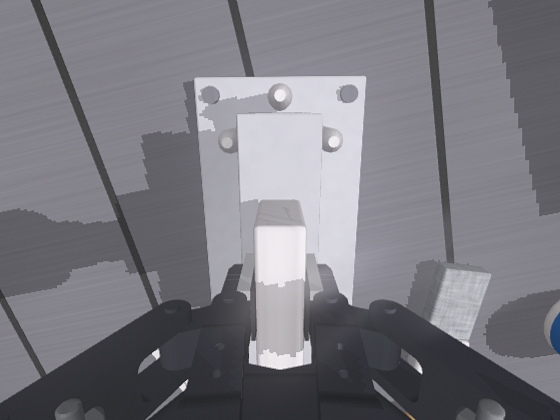

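Run:
```python
from h import *
P=campose('wrist');T=tool()
f=lambda px,z:((topl(px,'wrist',z,P)-T[:3,3])@T[:3,:3]*1000).round(1)[:,1:].tolist()
print("pins",f([[280,95],[227,142],[334,142]],.072),"weight",f([[238,114],[322,114]],T[2,3]-.0107))
```

```text
pins [[0.0, -83.4], [-28.8, -59.4], [29.4, -59.4]] weight [[-19.2, -73.8], [19.3, -73.8]]
```

carry_out:
  motion: [0, 0.1, 0, 0.005, 0, -0.0006, 0.9, 0, 0, 0, 0.006, 0, 0, 0.9, 0, 0, 0, 0.006, 0, -0.0003, 0.9, 0, 0, 0, 0.006, 0, -0.0003, 0.9, 0, 0, 0, 0.004, 0, -0.0003, 0.9]

```text
time_s: 43.75
eef_pos: [0.5863, -0.1311, 0.0784]
eef_rot: [0.703, 0.08, 0.702, -0.08]
wrist_force: [-0.7, -0.6, -6.6]
opening: 0.225
```

Run:
```python
from h import *
go(.5868,-.1315,.067,77)
```

```text
turn [ 0.09  0.05 -0.  ] shift mm [11.4 -0.3  0.5] rows 1
turn [-1.7991e+02  0.0000e+00  7.0000e-02] shift mm [11.4  0.3 -0.5] rows 22
q [-0.42  0.41  1.65  0.    1.08 -1.76] tcp [ 0.5863 -0.1311  0.0784] jawyaw 77.09 F [-0.7 -0.6 -6.6] open 0.225 t 43.75
```

carry_out:
  motion: [0, 0, 0, 0.004, -0.0003, 0.0003, 0.9, 0, 0, 0, 0.003, 0, 0, 0.9, 0, 0, 0, 0.002, 0, 0, 0.9, 0, 0, 0, 0.001, 0, 0, 0.9, 0, 0, 0, 0.001, 0, 0, 0.9]

```text
time_s: 44.25
eef_pos: [0.586, -0.1314, 0.0662]
eef_rot: [0.702, 0.08, 0.703, -0.079]
wrist_force: [-6.5, 1.3, 6.1]
opening: 0.223
```

Run:
```python
from h import *
go(.5868,-.1315,.067,77)
```

```text
turn [ 0.08 -0.07 -0.01] shift mm [-0.8  0.   0.8] rows 1
turn [-1.7992e+02  2.0000e-02 -1.1000e-01] shift mm [-0.8 -0.  -0.8] rows 22
q [-0.42  0.43  1.65  0.    1.06 -1.76] tcp [ 0.586  -0.1314  0.0662] jawyaw 77.08 F [-6.5  1.3  6.1] open 0.223 t 44.25
```

carry_out:
  motion: [0, 0, 0, 0, 0, 0, -0.1, 0, 0, 0, 0, 0, 0, -0.1, 0, 0, 0, 0, 0, 0, -0.1, 0, 0, 0, 0, 0, 0, -0.1, 0, 0, 0, -0.01, 0, 0, -0.1, 0, 0, 0, -0.03, 0, 0, -0.1, 0, 0, 0, -0.04, 0, 0, -0.1, 0, 0, 0, -0.04, 0, 0, -0.1, 0, 0, 0, -0.03, 0, 0, -0.1, 0, 0, 0, 0, 0, 0, -0.1]

```text
time_s: 45.25
eef_pos: [0.5891, -0.1327, 0.2303]
eef_rot: [0.706, 0.078, 0.699, -0.081]
wrist_force: [1.3, -0.4, 0.5]
opening: 0.548
```

Run:
```python
from h import *
look('wrist','w19',[('weight',.056),('strip1',.04),('bar',.03)])
im,o=look('scene','s19')
look('top','t19',[('rack',.06)])
cv2.imwrite('pics/s19c.png',cv2.resize(im[140:300,170:330],None,fx=3.7,fy=3.7,interpolation=cv2.INTER_CUBIC))
for n in('top',):
  for t in('strip1','weight','can','brush','angle'):
    print(t,[(np.round((campose(n)[1]@np.r_[d['point'],1])[:3],3).tolist(),round(d['conf'],2)) for d in ctrl.landmark_of(n,t)])
go(.586,-.1314,.2,77)
```

```text
weight 0.69 [ 586.4 -130.8  190.4  104.8  -12.4]
weight 0.6 [ 586.9 -132.4  150.2   40.6  -12.9]
bar 0.52 [ 592.8 -132.7  207.2  114.4  -12.5]
rack 0.78 [538.9 224.7 237.6 176.  -78.5]
strip1 []
weight [([0.59, -0.13, 0.04], 0.59), ([0.75, 0.112, 0.004], 0.4)]
can [([0.752, 0.112, 0.0], 0.63)]
brush [([0.762, -0.03, 0.002], 0.73)]
angle []
turn [ 0.07 -0.   -0.01] shift mm [23.   0.1 -0.2] rows 1
turn [-1.7993e+02  2.0000e-02 -1.0000e-02] shift mm [23.  -0.1  0.2] rows 22
q [-0.42  0.24  1.55  0.    1.35 -1.76] tcp [ 0.5862 -0.1315  0.223 ] jawyaw 77.07 F [0.6 0.8 0.2] open 0.547 t 45.85
```

View pics/w19.png

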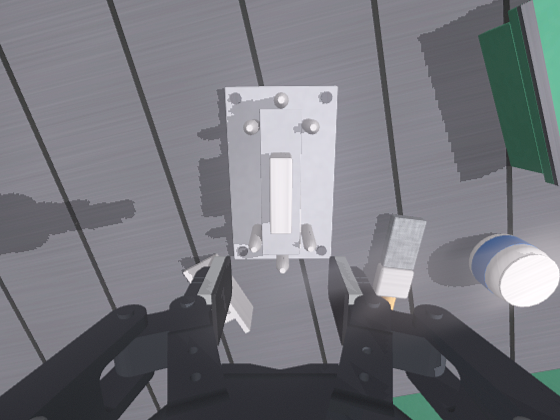

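The weight lies square between the pins with its handle up (handle at px (281,195)), and the offcut, brush and tin look undisturbed. One last side view.

```bash
python3 -c "
from bench import ctrl
print(ctrl.hand_in())"
```

```text
the job is handed in; nothing more can be done
None
```

The pack is made up and handed in after about 46 s of the 210 s allowed. From the bottom it is the backing bar, the only two strips that were in the rack, and the hold-down weight with its handle up. Each strip was pushed out over the rack's front edge from behind, pinched by its sides and laid on the stack. Everything has been let go, and the gripper is about 0.2 m up, touching nothing.

**Last checks**
- **Weight:** it lies at (587, -132) mm with yaw -12.9°. The pocket measured about (587, -132) mm and -13°.
- **Height:** the weight made contact at the height expected for the bar plus two strips, so the pieces should be lying flat.
- **Strips:** the top strip measured 149 x 41 mm at (587, -132) mm and -13.4° before the weight went on.
- **Forces:** the highest wrist force I read was about 24 N.
- **Tin and brush:** they read within a few millimetres of where they were at the start.

**Failed or disagreeing**
- **Angle offcut:** the detector missed it in the last top picture. I only saw it by eye in the wrist picture, and it looked undisturbed.
- **Low-confidence detections:** the final pictures also gave false hits, with the jig reported as "bar" and as "weight", and the tin as "weight". I set these aside.
- **Side view:** I could not do a final side view of the stack because the picture limit was reached.

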